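# Set out the sharpening stones from the pile

### The arm

A 6-joint arm with a two-finger parallel gripper is mounted at the origin on a cart in front of the work surface, level with it; the furniture and walls round the work are solid. World frame = base frame: x ahead of the robot, y to its left, z up, the work surface at z = 0. Lengths are in m, angles in degrees, forces in N, time in s.
With the tool pointing down it reaches from about 0.25 to 0.8 m from the base axis. Payload 8.5 kg.
Tool frame: the origin (TCP) lies at the very end of the fingers, on their centre line; the grasp point (between the pads) lies 19 mm behind it; z points along the fingers, y is the direction in which the jaws open and shut (so a half turn about z gives the same grasp; the last joint's range is limited). The gripper opens to 85 mm and grips with 20 to 120 N. Pads are 22 mm wide; open, the fingers measure 114 mm over their backs; the gripper's body (76 mm by 85 mm) begins 54 mm behind the grasp point. The pads swing forward as they close: fully open they stand 13 mm farther back than shut.
Start: joints at [73.568, 13.648, -0.773, 75.585, 0, 90], TCP at [0.148, 0.504, 0.231] pointing down, gripper open.
Joint ranges: [-152.45, 152.45], [-59.26, 108.67], [-65.41, 83.53], [-104.44, 129.93], [-82.83, 76.93], [-180, 180]. Speed limits (degrees/s): [127.2, 127.2, 159.86, 180, 180, 180].

### API

Orientations are given as [roll, pitch, yaw] about the fixed x, y, z axes, in that order (R = Rz(yaw) Ry(pitch) Rx(roll)).
In Python, from station import arm gives the robot as it stands.
- The arm moves only by the tool step_arm, never from a script. Its argument "plan" is text: rows parted by semicolons, each of 5 numbers parted by spaces: the shift along the tool's x, y, z in units of 25 mm (1.0 is 25 mm), then the turn about the tool's z in units of 8 degrees (1.0 is 8 degrees), then the opening, from 0 (shut) to 1 (fully open). In form: tx ty tz roll hand; .... A call has exactly 5 rows; each row is the pose to reach, as a shift and turn from the pose measured when the call began, along the tool's axes at that moment; what a row does not reach only later rows make up. A row lasts 1/8 s, in which the tool goes at most 62.5 mm and 10.7 degrees, less where a joint would pass 70% of its speed; a pose out of reach is approached as far as the arm can. A call with a gripper value outside its range is refused whole. The fingers move at their own pace and stop on an object; "force" is the grip in N (left out, the last holds). Time passes only in rows, so rows that repeat a pose let the fingers close, or fill a call up. It gives the time, the measured TCP pose, the force and the opening at its end, in the units of the state.
- arm.get_state(): the state, without advancing time (a new reading comes with each control period).
- arm.snapshot(name): name is "scene" or "top" or "wrist"; returns a dict with "image" (400x640x3 uint8, blue, green, red), "z_map" (400x640 float32, m along the optical axis (not along the pixel's ray), 0 where there is no reading), "mtx" (3x3 intrinsics, pixels), "R" (3x3) and "t" (3): a world point X has camera coordinates R X + t. Camera axes: x right, y down, z forward; pixel columns grow to the right and rows downward; lengths in m; the calibration is good to about 2 mm. A picture is of the moment at which its call begins.
- arm.job_done(): hands the job in, once; it reports no verdict.
The state is a dict: "time": time; "joint_pos": joint angles; "joint_velocities": joint speeds; "joint_efforts": joint torques, N m; "tcp_pos": TCP position; "orientation": TCP orientation; "force": force on the tool from outside, world axes, zero at the start; "wrist_torque": the same for the moment, N m; "gripper_width": finger opening in m.
Only numpy, scipy, OpenCV 4.12 (cv2) and the standard library are available. Lean on these libraries where they do the work, as an engineer would, in place of code of your own. Each camera call takes 0.05 s, during which the arm holds its last target. There are 200 camera calls.

### The job

Set up for sharpening: take the pile of sharpening stones apart and seat each stone fully in the wooden base whose recess it fits. Finish with the plane iron, which lies on top of the pile, resting flat, right way up and lengthwise along the middle of the dark coarse stone in its base. Set the stones and the iron down, do not drop them.

Things in the scene. Friction and masses are not known exactly. Their poses are not given: they have to be found in the camera images.
- coarse_stone: The dark grey, coarse sharpening stone, a plain rectangular block 42 mm wide (x), 156 mm long (y), 27 mm thick (z), about 0.4 kg. Origin: centre of its underside; z is up. It is the bottom of the pile and lies on the bench. Grip it across its width; seated in its base it stands 20 mm proud of the rim, so keep the fingertips at least 8 mm above its underside.
- medium_stone: The orange-brown, medium sharpening stone, a plain rectangular block 54 mm wide (x), 126 mm long (y), 27 mm thick (z), about 0.4 kg. Origin: centre of its underside; z is up. It starts on the coarse stone. Grip it across its width; seated in its base it stands 20 mm proud of the rim, so keep the fingertips at least 8 mm above its underside.
- fine_stone: The cream-white, fine sharpening stone, a plain rectangular block 66 mm wide (x), 96 mm long (y), 27 mm thick (z), about 0.4 kg. Origin: centre of its underside; z is up. It starts on the medium stone, with the plane iron on top of it. Grip it across its width; seated in its base it stands 20 mm proud of the rim, so keep the fingertips at least 8 mm above its underside.
- plane_iron: Grey steel plane iron, a flat blade 44 mm wide (x), 120 mm long (y), 4 mm thick, with a 42 mm wide cap on it up to 7 mm and a brass screw head to 11 mm; 0.2 kg. Origin: centre of its underside, z up. Starts flat on the fine stone at the top of the pile, turned roughly crosswise. Grip it across its width, fingertips 1 to 2 mm above what it lies on.
- clear_bench (a point): Middle of a patch of bare bench straight ahead of the robot, just beyond the chisel, 120 mm in x by 240 mm in y, at bench-top height, where nothing ever stands: room to lay something down for the time being.
- coarse_base: Dark brown wooden holder of the coarse stone, fixed to the bench: a board 79 mm (x) by 193 mm (y) with a rim 14 mm wide round a recess 51 mm (x) by 165 mm (y) lined with green rubber, so the stone has 4.5 mm to spare on each side. Origin: centre of the underside; the recess floor is 8 mm above it, the rim's top 15 mm. No other stone fits it.
- medium_base: Mid-brown wooden holder of the medium stone, fixed to the bench: a board 91 mm (x) by 163 mm (y) with a rim 14 mm wide round a recess 63 mm (x) by 135 mm (y) lined with green rubber, so the stone has 4.5 mm to spare on each side. Origin: centre of the underside; the recess floor is 8 mm above it, the rim's top 15 mm. No other stone fits it.
- fine_base: Pale wooden holder of the fine stone, fixed to the bench: a board 103 mm (x) by 133 mm (y) with a rim 14 mm wide round a recess 75 mm (x) by 105 mm (y) lined with green rubber, so the stone has 4.5 mm to spare on each side. Origin: centre of the underside; the recess floor is 8 mm above it, the rim's top 15 mm. No other stone fits it.

How it is judged:
By the outcome, as a careful person would: the job done as asked, in the order asked, and still so for the second after the job is handed in, with the robot touching nothing.
It also fails if it takes over 136 s, if anything falls off the work surface, if the arm or the gripper's body presses on something with over 40 N, if the wrist force passes 120 N, or if a joint passes its speed limit or range.

## Working session

There is one attempt and no reset: what is moved stays moved. The work goes in short steps, Python scripts to look and compute and a tool call to move; the robot and the scene stay as the last step left them, time stands still between calls to the robot, and variables do not carry over. Pictures are saved under pics/ and viewed, on a budget of 14 in all, crops included, one or two more only if the job needs it, and the job is handed in when it is done.

Besides the shell and the picture viewer there is one more tool, called after ">>>" as name(argument=value, ...) on one line, values as JSON. step_arm: Moves the arm, as the interface text tells. Its arguments: {"type":"object","properties":{"plan":{"type":"string"},"force":{"type":"number"}},"required":["plan"]}

```bash
ls; mkdir -p pics; python3 - <<'E'
from station import arm
import cv2,numpy as np
print(arm.get_state())
for n in ("scene","top"):
    s=arm.snapshot(n); cv2.imwrite(f"pics/{n}0.png",s["image"]); np.savez(f"{n}0.npz",**s); print(n,s["mtx"],s["R"],s["t"])
E
```

```text
pics
{'time': 0.0, 'joint_pos': array([ 7.35687143e+01,  1.36818099e+01, -8.15850325e-01,  7.55829866e+01,
        1.18319969e-03,  9.00010767e+01]), 'joint_velocities': array([-0.04545813, -0.02156943, -0.08938286, -0.07513511, -0.02776133,
        0.02237146]), 'joint_efforts': array([ 1.29786840e-03, -5.38785553e+01,  3.46441448e+01,  1.79993111e-02,
        8.68171719e-05, -1.60697380e-05]), 'tcp_pos': array([0.14838637, 0.50318152, 0.23067722]), 'orientation': array([-1.79919353e+02, -1.18168294e-03,  1.63567636e+02]), 'force': array([ 0.71859143, -0.59981602, -0.11425259]), 'wrist_torque': array([-0.00261308, -0.03440063, -0.00720923]), 'gripper_width': 0.08507002497309273}
scene [[385.47665402   0.         320.96893203]
 [  0.         385.47665402 189.53633348]
 [  0.           0.           1.        ]] [[ 0.57517052 -0.81802417 -0.00391604]
 [-0.51057753 -0.35524969 -0.78301229]
 [ 0.63913181  0.45236503 -0.6219939 ]] [-0.29537093  0.30251433  0.73350816]
top [[424.62097376   0.         323.78908257]
 [  0.         424.62097376 201.71988083]
 [  0.           0.           1.        ]] [[-0.00647128 -0.99984452 -0.01640295]
 [-0.99616339  0.00787732 -0.08715757]
 [ 0.08727323  0.015776   -0.99605949]] [0.02168256 0.52467399 1.1483267 ]
```

View pics/top0.png

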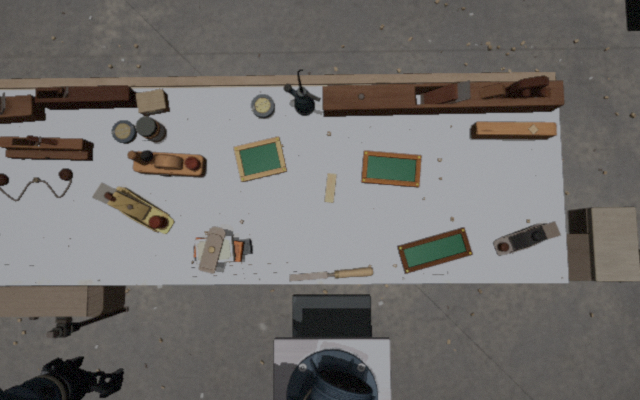

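View pics/scene0.png

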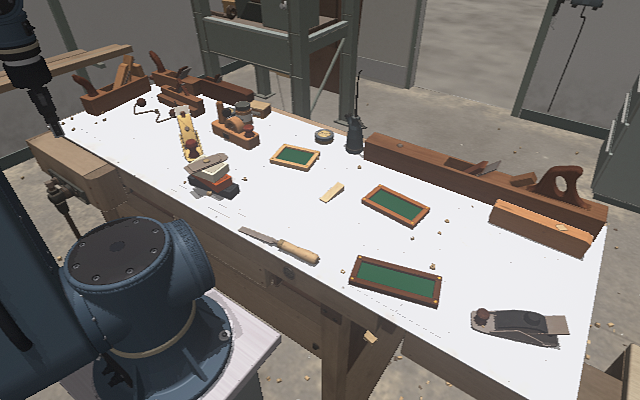

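The top view shows the fine base at about (260,160), the medium base at (391,169), the coarse base at (435,250), the pile at (222,250) and the chisel at (330,274). The scene view shows the same layout, with a yellow plane standing close to the pile.

```bash
cat > h.py <<'E'
import numpy as np,cv2
def cloud(s):
    z=s["z_map"].astype(float);v,u=np.indices(z.shape);K=s["mtx"]
    P=np.stack([(u-K[0,2])/K[0,0]*z,(v-K[1,2])/K[1,1]*z,z],-1)
    return (P-s["t"])@s["R"]   # world
def plane(s,uv,h):
    K=s["mtx"];uv=np.atleast_2d(uv).astype(float)
    d=np.c_[(uv[:,0]-K[0,2])/K[0,0],(uv[:,1]-K[1,2])/K[1,1],np.ones(len(uv))]@s["R"]
    c=-s["R"].T@s["t"]
    return c+d*((h-c[2])/d[:,2])[:,None]
def rect(xy):
    """centre, (short,long), heading of the long axis in deg [0,180)"""
    b=cv2.boxPoints(cv2.minAreaRect((np.asarray(xy)[:,:2]*1000).astype(np.float32)))
    e1,e2=b[1]-b[0],b[2]-b[1]
    l,s_=(e1,e2) if np.hypot(*e1)>np.hypot(*e2) else (e2,e1)
    return b.mean(0).round(1),np.round([np.hypot(*s_),np.hypot(*l)],1),round(np.degrees(np.arctan2(l[1],l[0]))%180,1)
def greens(s,h=.008):
    hsv=cv2.cvtColor(s["image"],cv2.COLOR_BGR2HSV)
    m=cv2.inRange(hsv,(55,90,30),(95,255,255))
    cs=[c for c in cv2.findContours(m,cv2.RETR_EXTERNAL,cv2.CHAIN_APPROX_NONE)[0] if cv2.contourArea(c)>300]
    for c in cs:
        print("green",cv2.boundingRect(c),*rect(plane(s,c[:,0],h)))
E
python3 - <<'E'
from h import *
for n in("scene","top"):
    s=np.load(n+"0.npz");print(n);greens(s)
    P=cloud(s)
    if n=="top": c=P[245:255,205:240].reshape(-1,3)
    for z0,z1 in((.015,.03),(.045,.058),(.07,.0825),(.0835,.11),(.11,.2)):
        m=(P[...,0]>.22)&(P[...,0]<.5)&(P[...,1]>.12)&(P[...,1]<.36)&(P[...,2]>z0)&(P[...,2]<z1)&(s["z_map"]>0)
        if m.sum()>8: print(z0,m.sum(),P[m].min(0).round(3),P[m].max(0).round(3),*rect(P[m]),s["image"][m].mean(0).round())
    b=P[300:,:] if 0 else None
s=np.load("top0.npz");P=cloud(s)
print("bench z",np.median(P[200:240,330:390,2]),"pile centre",P[250,215],"chisel",P[274,300],P[272,365],"wedge",P[188,330])
im=cv2.resize(s["image"][210:290,170:270],None,fx=7,fy=7,interpolation=cv2.INTER_CUBIC)
s2=np.load("scene0.npz");im2=cv2.resize(s2["image"][130:220,160:260],None,fx=5,fy=5,interpolation=cv2.INTER_CUBIC)
cv2.imwrite("pics/c1.png",im2);cv2.imwrite("pics/c0.png",im)
E
```

```text
scene
green (357, 265, 76, 33) [ 392.  -284.9] [ 44.3 162.6] 105.4
green (370, 190, 52, 30) [ 622.1 -170.2] [ 53.5 128.6] 84.7
0.015 213 [0.364 0.218 0.015] [0.425 0.359 0.03 ] [376.3 283.8] [ 50.4 148. ] 111.6 [69. 68. 70.]
0.045 173 [0.36  0.237 0.045] [0.428 0.333 0.058] [375.5 274.2] [ 58.8 106.8] 133.7 [ 71.  86. 130.]
0.07 271 [0.337 0.254 0.07 ] [0.451 0.357 0.082] [390.4 302.9] [ 98.7 108.6] 112.0 [149. 165. 172.]
0.0835 399 [0.335 0.26  0.084] [0.457 0.346 0.094] [392.3 301.5] [ 72.3 119.4] 158.0 [124. 136. 151.]
top
green (405, 234, 61, 32) [ 390.4 -286.6] [ 48.6 161.3] 105.5
green (368, 157, 47, 24) [ 619.1 -171.8] [ 58.1 129.3] 84.2
green (241, 144, 38, 30) [650.2 198.6] [69.1 98.1] 103.0
0.015 123 [0.367 0.219 0.017] [0.43  0.352 0.03 ] [397.9 285.8] [ 57.7 134.6] 87.2 [75. 75. 75.]
0.045 160 [0.365 0.239 0.045] [0.43  0.359 0.058] [417.1 290.4] [ 51.5 131.3] 58.8 [ 63.  87. 130.]
0.07 503 [0.336 0.256 0.07 ] [0.456 0.356 0.082] [397.2 306.1] [102.4 112. ] 123.3 [139. 145. 147.]
0.0835 659 [0.337 0.259 0.084] [0.458 0.348 0.095] [397.1 305.7] [ 88.6 118.8] 162.5 [107. 118. 128.]
bench z -0.0010359890749357644 pile centre [0.3958259  0.2994313  0.08837241] chisel [0.32625239 0.08541304 0.00244264] [ 0.33264468 -0.09249272  0.02637056] wedge [5.64551068e-01 4.96750089e-04 8.28270838e-03]
```

View pics/c0.png

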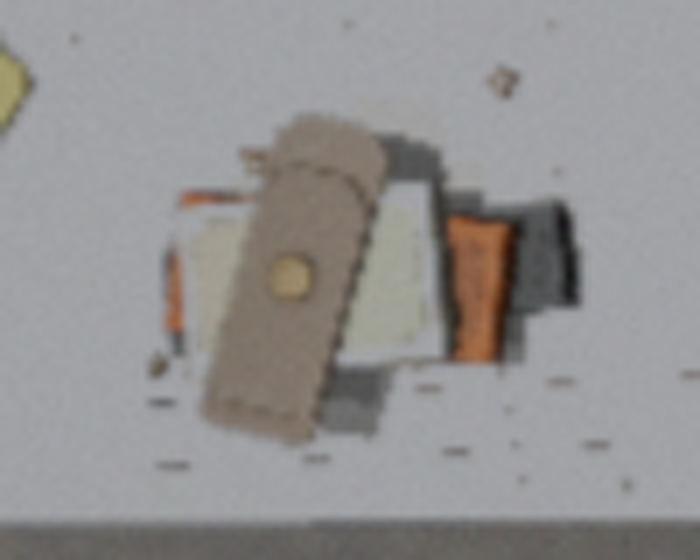

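The crop shows the iron lying across the cream stone at about 164° with its brass screw up. The orange and grey stones run roughly along y. Next I'll move above the pile for a close wrist view.

```bash
cat >> h.py <<'E'
def go(*wps,start=None):
    """wps: x,y,z (m), yaw (deg, up to half turns if yaw<=-1000 -> keep). prints unit shifts for each wp from start pose"""
    from station import arm
    from scipy.spatial.transform import Rotation as Ro
    st=arm.get_state() if start is None else None
    p,o=(st["tcp_pos"],st["orientation"]) if st else (np.array(start[:3]),np.array([180,0,start[3]]))
    R=Ro.from_euler("xyz",o,degrees=True).as_matrix()
    if st: print("t",round(st["time"],2),"tcp",p.round(4),"rpy",o.round(2),"j",st["joint_pos"].round(0),"F",st["force"].round(1),"w",round(st["gripper_width"],4))
    for w in wps:
        d=R.T@(np.array(w[:3])-p)/.025
        print(w,"->",d.round(2),"turn",round(-((w[3]-o[2]+90)%180-90)/8,2))
E
python3 - <<'E'
from h import *
go((.36,.30,.27,164))
E
```

```text
t 0.1 tcp [0.1484 0.5032 0.2307] rpy [-179.93    0.    163.57] j [74. 14. -1. 76. -0. 90.] F [-0.6 -0.2 -0.1] w 0.0856
(0.36, 0.3, 0.27, 164) -> [-10.42  -5.4   -1.56] turn -0.05
```

>>> step_arm(plan="-2.1 -1.1 -0.5 0 1; -4.2 -2.2 -1.5 0 1; -6.3 -3.3 -1.5 0 1; -8.4 -4.4 -1.5 0 1; -10.4 -5.4 -1.5 0 1")

```text
time: 0.72
tcp_pos: [0.3607, 0.2986, 0.2684]
orientation: [-179.9, 0.0, 163.6]
force: [1.0, 1.0, 0.5]
gripper_width: 0.0852
```

```bash
python3 - <<'E'
from h import *
from station import arm
s=arm.snapshot("wrist");np.savez("w1.npz",**s);cv2.imwrite("pics/w1.png",s["image"])
st=arm.get_state();print(st["tcp_pos"],st["orientation"],st["joint_pos"].round(),-s["R"].T@s["t"])
E
```

```text
[0.36437015 0.29494179 0.26824835] [-1.79836299e+02  1.44383811e-01  1.63381345e+02] [39.  8. -3. 79. -0. 56.] [0.29589305 0.31750064 0.41136657]
```

View pics/w1.png

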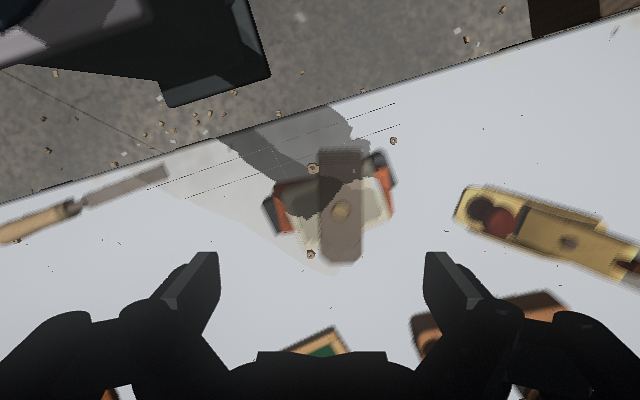

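The wrist view shows the iron at (340,205), aligned with the jaws. The fine stone is beneath it, with orange and grey ends showing at the sides. The image is slightly blurred from motion.

```bash
cat >> h.py <<'E'
def bands(s,box,bs=((.015,.024),(.030,.051),(.057,.0775),(.0835,.12)),img=None):
    P=cloud(s);x0,x1,y0,y1=box
    for z0,z1 in bs:
        m=((P[...,0]>x0)&(P[...,0]<x1)&(P[...,1]>y0)&(P[...,1]<y1)&(P[...,2]>z0)&(P[...,2]<z1)&(s["z_map"]>0)).astype(np.uint8)
        m=cv2.morphologyEx(m,cv2.MORPH_OPEN,np.ones((2,2)))>0
        if m.sum()>8: print((z0,z1),m.sum(),"zmed",np.median(P[m][:,2]).round(4),*rect(P[m]),s["image"][m].mean(0).round())
E
python3 - <<'E'
from h import *
from station import arm
s=arm.snapshot("wrist");np.savez("w2.npz",**s)
bands(s,(.25,.5,.18,.40),((.024,.030),(.051,.057),(.077,.0825),(.0832,.12),(.0865,.0935)))
# side-by-side colour mask of the stones
hsv=cv2.cvtColor(s["image"],cv2.COLOR_BGR2HSV);P=cloud(s)
m=(P[...,2]>.0832)&(P[...,2]<.12)&(P[...,0]<.5)&(P[...,1]<.4)&(P[...,1]>.18)&(s["z_map"]>0)
vis=s["image"].copy();vis[m]=(0,0,255)
m2=(P[...,2]>.077)&(P[...,2]<.0828)&(P[...,0]<.5)&(P[...,1]<.4)&(P[...,1]>.18)&(s["z_map"]>0);vis[m2]=(0,255,0)
cv2.imwrite("pics/v2.png",np.hstack([cv2.resize(a[130:290,230:430],None,fx=2,fy=2) for a in(s["image"],vis)]))
go((.395,.302,.16,164))
E
```

```text
(0.024, 0.03) 660 zmed 0.0276 [364.9 293.2] [125.  165.1] 96.9 [75. 75. 76.]
(0.051, 0.057) 940 zmed 0.0545 [372.  305.6] [144.5 146.2] 174.2 [ 67.  85. 131.]
(0.077, 0.0825) 2482 zmed 0.0816 [382.4 299.4] [117.3 162. ] 6.0 [113. 124. 128.]
(0.0832, 0.12) 5017 zmed 0.0878 [402.5 313.6] [ 54.5 199.8] 165.1 [81. 90. 98.]
(0.0865, 0.0935) 3607 zmed 0.0882 [383.5 312.2] [ 49.9 167. ] 171.6 [78. 87. 96.]
t 0.82 tcp [0.3625 0.2969 0.2682] rpy [-1.7987e+02  5.0000e-02  1.6326e+02] j [39.  8. -3. 79. -0. 56.] F [-0.1  0.1 -0.3] w 0.0853
(0.395, 0.302, 0.16, 164) -> [-1.18  0.58  4.33] turn -0.09
```

View pics/v2.png

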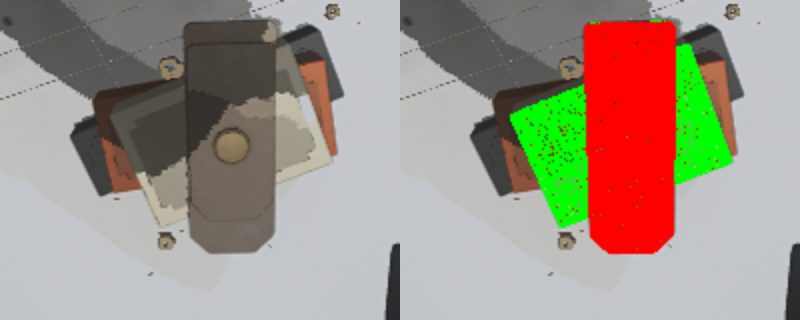

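The red mask over the iron and the green mask over the fine stone's top are both clean. I'll fit rectangles to the large components.

```bash
cat >> h.py <<'E'
def tops(s,box,bs,k=5,one=False):
    """rects of flat tops in height bands, from cleaned masks"""
    P=cloud(s);x0,x1,y0,y1=box
    for z0,z1 in bs:
        m=((P[...,0]>x0)&(P[...,0]<x1)&(P[...,1]>y0)&(P[...,1]<y1)&(P[...,2]>z0)&(P[...,2]<z1)&(s["z_map"]>0)).astype(np.uint8)
        m=cv2.morphologyEx(cv2.medianBlur(m,5),cv2.MORPH_OPEN,np.ones((k,k)))
        n,l,stt,_=cv2.connectedComponentsWithStats(m)
        g=np.isin(l,[i for i in range(1,n) if stt[i,4]>120])
        for q in ([g] if one else [l==i for i in range(1,n) if stt[i,4]>120]):
            if q.sum(): print((z0,z1),q.sum(),"zmed",np.median(P[q][:,2]).round(4),*rect(P[q]),s["image"][q].mean(0).round())
E
python3 - <<'E'
from h import *
for f in("w1.npz","w2.npz"):
    s=np.load(f);tops(s,(.25,.5,.18,.40),((.024,.030),(.051,.057),(.077,.0828),(.0832,.12)),one=True)
E
```

```text
(0.024, 0.03) 516 zmed 0.0276 [381.1 286.9] [100. 151.] 126.7 [74. 76. 84.]
(0.051, 0.057) 869 zmed 0.0546 [358.4 304.3] [126.3 127.7] 86.8 [ 76.  92. 129.]
(0.077, 0.0828) 2915 zmed 0.0817 [363.8 301.2] [ 96.1 132. ] 5.7 [109. 121. 127.]
(0.0832, 0.12) 4984 zmed 0.0878 [378.8 313.6] [ 44.1 162.3] 165.2 [82. 91. 99.]
(0.024, 0.03) 515 zmed 0.0276 [385.3 289.1] [ 99.4 148.9] 129.9 [69. 69. 68.]
(0.051, 0.057) 856 zmed 0.0545 [359.2 302.6] [119.7 128.7] 89.5 [ 61.  81. 130.]
(0.077, 0.0828) 2962 zmed 0.0817 [365.4 301.3] [ 96.2 128.7] 5.7 [111. 123. 127.]
(0.0832, 0.12) 5039 zmed 0.0878 [380.4 313.1] [ 44.1 157.4] 165.2 [78. 87. 96.]
```

```bash
python3 - <<'E'
from h import *
s=np.load("w2.npz");tops(s,(.25,.5,.18,.40),((.024,.030),(.051,.057),(.077,.0828),(.0832,.0945)))
P=cloud(s);hsv=cv2.cvtColor(s["image"],cv2.COLOR_BGR2HSV)
m=cv2.inRange(hsv[190:225,325:360],(15,90,80),(30,255,255));v,u=np.nonzero(m);print("screw",P[190+v,325+u].mean(0),len(u))
E
```

```text
(0.024, 0.03) 159 zmed 0.0274 [372.1 365.2] [12.3 18.9] 69.0 [80. 80. 79.]
(0.024, 0.03) 356 zmed 0.0276 [354.7 259.4] [ 28.9 153.2] 145.9 [64. 64. 63.]
(0.051, 0.057) 368 zmed 0.0545 [356.4 346.5] [ 21.6 129. ] 19.9 [ 74. 101. 165.]
(0.051, 0.057) 488 zmed 0.0545 [353.1 268.2] [ 30.9 138.4] 151.9 [ 51.  65. 103.]
(0.077, 0.0828) 1197 zmed 0.0816 [362.1 334.9] [ 30.4 128.3] 4.7 [143. 158. 162.]
(0.077, 0.0828) 1765 zmed 0.0817 [362.7 276.8] [ 36.9 142.6] 163.8 [ 89.  99. 103.]
(0.0832, 0.0945) 5039 zmed 0.0878 [380.4 313.1] [ 44.1 157.4] 165.2 [78. 87. 96.]
screw [0.39313417 0.30861318 0.09215468] 38
```

```bash
sed -i 's/^        n,l,stt,_=cv2/        m*=((P[...,2]>z0)\&(P[...,2]<z1)\&(s["z_map"]>0)).astype(np.uint8)\n&/' h.py; python3 - <<'E'
from h import *
for f in ("w1.npz","w2.npz"):
    s=np.load(f);tops(s,(.25,.5,.18,.40),((.024,.030),(.051,.057),(.077,.0828),(.0832,.0945)),one=True)
go((.396,.303,.15,165))
E
```

```text
(0.024, 0.03) 512 zmed 0.0276 [395.8 297.6] [ 41.3 155.7] 97.1 [74. 77. 85.]
(0.051, 0.057) 867 zmed 0.0546 [397.4 302.2] [ 53.4 126. ] 84.0 [ 76.  92. 129.]
(0.077, 0.0828) 2719 zmed 0.0816 [396.6 304.5] [66.  96.1] 95.7 [108. 120. 126.]
(0.0832, 0.0945) 4959 zmed 0.0878 [398.9 308.3] [ 44.1 120.7] 165.3 [82. 91. 99.]
(0.024, 0.03) 513 zmed 0.0276 [395.8 297.6] [ 40.9 155.5] 97.0 [69. 69. 68.]
(0.051, 0.057) 852 zmed 0.0545 [397.6 302.2] [ 53.8 126.1] 83.8 [ 61.  81. 130.]
(0.077, 0.0828) 2759 zmed 0.0816 [396.5 304.4] [66.1 96.2] 95.7 [112. 123. 128.]
(0.0832, 0.0945) 5008 zmed 0.0878 [398.5 308.4] [ 44.1 120. ] 165.2 [78. 87. 96.]
t 0.82 tcp [0.3625 0.2969 0.2682] rpy [-1.7987e+02  5.0000e-02  1.6326e+02] j [39.  8. -3. 79. -0. 56.] F [-0.1  0.1 -0.3] w 0.0853
(0.396, 0.303, 0.15, 165) -> [-1.21  0.63  4.73] turn -0.22
```

>>> step_arm(plan="-0.4 0.3 1 -0.1 0.65; -0.8 0.6 2.5 -0.2 0.65; -1.3 0.8 3.5 -0.2 0.65; -1.3 0.8 4 -0.2 0.65; -1.3 0.8 4 -0.2 0.65")

```text
time: 1.45
tcp_pos: [0.3984, 0.3063, 0.1676]
orientation: [-179.8, -0.0, 164.9]
force: [0.5, -0.4, 0.3]
gripper_width: 0.0555
```

```bash
cat >> h.py <<'E'
def tips(s,tcp,o):
    """lowest visible finger points relative to the TCP, along tool axes (mm)"""
    from scipy.spatial.transform import Rotation as Ro
    Q=(cloud(s)-tcp)@Ro.from_euler("xyz",o,degrees=True).as_matrix()*1000
    m=(s["z_map"]>0)&(abs(Q[...,0])<14)&(abs(Q[...,1])<62)&(Q[...,2]>-40)&(Q[...,2]<15)
    for sg in(-1,1):
        q=Q[m&(Q[...,1]*sg>0)]
        if len(q)>20: print("finger",sg,"n",len(q),"z max",np.percentile(q[:,2],[90,98,100]).round(1),"inner y",np.percentile(abs(q[:,1]),2).round(1))
E
python3 - <<'E'
from h import *
from station import arm
tips(np.load("w2.npz"),np.array([0.3625,0.2969,0.2682]),[-179.87,.05,163.26])
s=arm.snapshot("wrist");st=arm.get_state();tips(s,st["tcp_pos"],st["orientation"])
tops(s,(.25,.5,.18,.40),((.077,.0828),(.0832,.0945)),one=True)
go((.3985,.308,.100,165.2),(.3985,.308,.0825,165.2))
E
```

```text
finger -1 n 2016 z max [-18.9 -15.3 -13.3] inner y 43.9
finger 1 n 2035 z max [-18.8 -14.8 -12.7] inner y 40.7
finger -1 n 2093 z max [-11.2  -6.4  -3.2] inner y 28.2
finger 1 n 2108 z max [-11.2  -6.   -3.4] inner y 26.9
(0.077, 0.0828) 5901 zmed 0.0816 [396.5 304.6] [66.1 96.1] 95.9 [ 89.  99. 103.]
(0.0832, 0.0945) 10508 zmed 0.0878 [398.6 308.3] [ 44.1 119.8] 165.2 [63. 70. 77.]
t 1.5 tcp [0.3988 0.3066 0.1685] rpy [-1.7986e+02  3.0000e-02  1.6488e+02] j [ 38.  13. -11.  66.  -0.  53.] F [ 0.7  0.6 -0.3] w 0.0558
(0.3985, 0.308, 0.1, 165.2) -> [0.03 0.06 2.74] turn -0.04
(0.3985, 0.308, 0.0825, 165.2) -> [0.03 0.06 3.44] turn -0.04
```

>>> step_arm(plan="0 0.06 1.5 0 0.65; 0 0.06 2.8 0 0.65; 0 0.06 3.3 0 0.65; 0 0.06 3.47 0 0.65; 0 0.06 3.47 0 0.65")

```text
time: 2.12
tcp_pos: [0.3997, 0.3083, 0.0827]
orientation: [-179.9, 0.1, 164.9]
force: [-0.4, 0.7, 0.0]
gripper_width: 0.0555
```

```bash
python3 - <<'E'
from h import *
from station import arm
s=arm.snapshot("wrist");st=arm.get_state();tips(s,st["tcp_pos"],st["orientation"])
go((.3985,.308,.0815,165.2))
E
```

```text
finger -1 n 7348 z max [1.5 2.1 3.3] inner y 1.0
finger 1 n 6413 z max [1.3 2.  3.7] inner y 1.1
t 2.17 tcp [0.3998 0.3083 0.0828] rpy [-1.7993e+02  9.0000e-02  1.6488e+02] j [ 38.  17. -19.  54.  -0.  53.] F [0.1 0.8 0.6] w 0.0558
(0.3985, 0.308, 0.0815, 165.2) -> [ 0.05 -0.02  0.05] turn -0.04
```

>>> step_arm(plan="0 0 0.06 0 0.65; 0 0 0.06 0 0.5; 0 0 0.06 0 0.3; 0 0 0.06 0 0.3; 0 0 0.06 0 0.3", force=50)

```text
time: 2.8
tcp_pos: [0.4001, 0.3085, 0.0823]
orientation: [-180.0, 0.1, 164.9]
force: [-0.4, -1.5, 8.0]
gripper_width: 0.0405
```

```bash
python3 - <<'E'
from h import *
go((.44,.0,.10,180))
E
```

```text
t 2.8 tcp [0.4001 0.3085 0.0823] rpy [-1.7999e+02  1.4000e-01  1.6487e+02] j [ 38.  17. -19.  54.  -0.  53.] F [-0.4 -1.5  8. ] w 0.0405
(0.44, 0.0, 0.1, 180) -> [ -4.76 -11.49  -0.7 ] turn -1.89
```

```bash
python3 - <<'E'
from h import *
from station import arm
s=arm.snapshot("wrist");cv2.imwrite("pics/w3.png",s["image"]);st=arm.get_state();print(st["gripper_width"],st["force"])
tops(s,(.25,.5,.18,.40),((.077,.0828),(.0832,.0945)),one=True)
E
```

```text
0.04082642145480077 [-1.66233718 -1.1217381   8.17142978]
(0.077, 0.0828) 8438 zmed 0.0815 [396.5 304.6] [66.3 96.2] 95.6 [101. 113. 118.]
(0.0832, 0.0945) 23541 zmed 0.0879 [396.2 309.3] [ 52.6 115.1] 165.5 [64. 71. 79.]
```

View pics/w3.png

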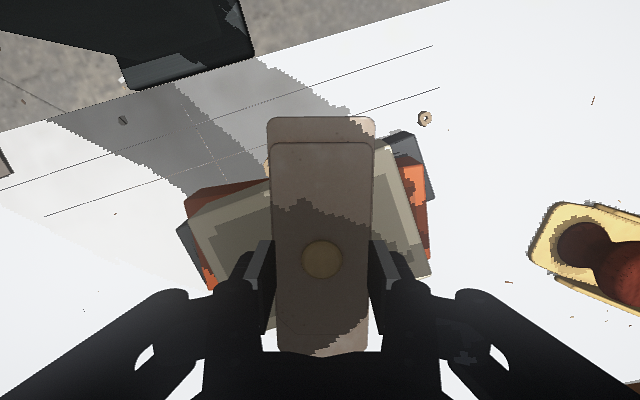

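The wrist view shows the jaws on both sides of the iron at mid-length, with the screw at (322,258). I'll lift slowly and check that the iron comes with them.

>>> step_arm(plan="0 0 -0.2 0 0.3; 0 0 -0.5 0 0.3; 0 0 -1 0 0.3; 0 0 -1.4 0 0.3; 0 0 -1.4 0 0.3")

```text
time: 3.48
tcp_pos: [0.4006, 0.3089, 0.1183]
orientation: [179.9, 0.2, 164.9]
force: [-0.5, -0.4, -2.2]
gripper_width: 0.04
```

```bash
python3 - <<'E'
from h import *
from station import arm
s=arm.snapshot("wrist");st=arm.get_state();print(st["gripper_width"],st["force"])
tops(s,(.25,.5,.18,.40),((.077,.0828),(.1,.115),(.115,.135)))
tips(s,st["tcp_pos"],st["orientation"])
go((.44,.0,.10,180),(.44,.0,.03,180))
s=arm.snapshot("top");tops(s,(.34,.6,-.14,.14),((.003,.05),),k=2)
E
```

```text
0.040010500107396506 [-0.46310908 -0.01773605 -1.79689063]
(0.077, 0.0828) 2170 zmed 0.0815 [395.5 342.7] [19.9 60.2] 5.5 [118. 131. 137.]
(0.077, 0.0828) 3043 zmed 0.0816 [385.2 272.9] [35.2 37.5] 5.5 [81. 91. 95.]
(0.115, 0.135) 23879 zmed 0.1238 [396.9 309.5] [ 53.3 115.8] 165.8 [62. 69. 76.]
finger -1 n 4588 z max [-5.9 -5.3 -1.8] inner y 0.6
finger 1 n 4564 z max [-5.9 -5.3 -1.8] inner y 0.7
t 3.52 tcp [0.4003 0.3087 0.1177] rpy [1.7997e+02 1.7000e-01 1.6488e+02] j [ 38.  15. -16.  59.  -0.  53.] F [-0.5 -0.  -1.8] w 0.04
(0.44, 0.0, 0.1, 180) -> [ -4.75 -11.5    0.72] turn -1.89
(0.44, 0.0, 0.03, 180) -> [ -4.74 -11.51   3.52] turn -1.89
(0.003, 0.05) 184 zmed 0.0101 [5.619e+02 2.000e-01] [22.8 67.9] 173.2 [131. 160. 173.]
(0.003, 0.05) 127 zmed 0.014 [ 586.6 -115.6] [19.8 54. ] 85.0 [ 62.  97. 126.]
```

The iron came up cleanly, and the force reads its 0.2 kg weight. Now to clear_bench.

```bash
python3 - <<'E'
from h import *
go((.413,.155,.15,127.5))
go((.425,0,.10,90),start=(.413,.155,.15,127.5))
E
```

```text
t 3.58 tcp [0.4    0.3085 0.1173] rpy [-1.8000e+02  1.4000e-01  1.6488e+02] j [ 38.  15. -16.  59.  -0.  53.] F [ 0.9 -0.3 -2.7] w 0.0403
(0.413, 0.155, 0.15, 127.5) -> [-2.11 -5.79 -1.3 ] turn 4.67
(0.425, 0, 0.1, 90) -> [-5.21 -3.39  2.  ] turn 4.69
```

>>> step_arm(plan="-0.2 -0.7 -0.7 0.6 0.3; -0.7 -2 -1.3 1.7 0.3; -1.2 -3.3 -1.3 2.8 0.3; -1.7 -4.6 -1.3 3.8 0.3; -2.1 -5.8 -1.3 4.7 0.3")

```text
time: 4.2
tcp_pos: [0.4126, 0.1536, 0.1496]
orientation: [179.9, 0.1, 127.0]
force: [0.5, 0.6, -2.1]
gripper_width: 0.0399
```

>>> step_arm(plan="-1.2 -0.8 0.4 1.1 0.3; -2.5 -1.6 0.8 2.2 0.3; -3.8 -2.4 1.4 3.4 0.3; -5.0 -3.2 1.9 4.4 0.3; -5.2 -3.4 2 4.7 0.3")

```text
time: 4.82
tcp_pos: [0.4223, -0.0031, 0.0987]
orientation: [-180.0, 0.1, 89.1]
force: [-0.2, 0.2, -2.3]
gripper_width: 0.0403
```

```bash
python3 - <<'E'
from h import *
from station import arm
s=arm.snapshot("wrist");st=arm.get_state();P=cloud(s)
# level check: plane fit on the iron's top
m=(s["z_map"]>0)&(abs(P[...,2]-(st["tcp_pos"][2]+.006))<.005)&(abs(P[...,0]-st["tcp_pos"][0])<.015)&(P[...,1]>st["tcp_pos"][1]+.02)&(P[...,1]<.07)
q=P[m];c=np.linalg.lstsq(np.c_[q[:,:2]-st["tcp_pos"][:2],np.ones(len(q))],q[:,2],rcond=None)[0];print("iron top slope x,y, z-tcp",c[:2],c[2]-st["tcp_pos"][2],len(q))
go((.425,0,.010,90),(.425,0,.0012,90))
E
```

```text
iron top slope x,y, z-tcp [ 0.00107926 -0.08483612] 0.008250897984799388 7358
t 4.88 tcp [ 0.4222 -0.0028  0.0989] rpy [1.7999e+02 7.0000e-02 8.9130e+01] j [ -0.   9. -28.  53.  -0.  91.] F [ 0.6 -0.2 -3. ] w 0.0402
(0.425, 0, 0.01, 90) -> [0.12 0.11 3.55] turn -0.11
(0.425, 0, 0.0012, 90) -> [0.12 0.11 3.91] turn -0.11
```

>>> step_arm(plan="0.1 0.1 1 -0.1 0.3; 0.1 0.1 2.2 -0.1 0.3; 0.1 0.1 3.0 -0.1 0.3; 0.1 0.1 3.4 -0.1 0.3; 0.1 0.1 3.5 -0.1 0.3")

```text
time: 5.5
tcp_pos: [0.4247, 0.0, 0.0112]
orientation: [-180.0, 0.1, 90.0]
force: [-0.1, 0.4, -1.3]
gripper_width: 0.0401
```

```bash
python3 - <<'E'
from h import *
from station import arm
s=arm.snapshot("wrist");st=arm.get_state();P=cloud(s)
for y0,y1 in((.02,.045),(.02,.035)):
    m=(s["z_map"]>0)&(abs(P[...,2]-(st["tcp_pos"][2]+.006))<.005)&(abs(P[...,0]-st["tcp_pos"][0])<.015)&(P[...,1]>y0)&(P[...,1]<y1)
    q=P[m];c=np.linalg.lstsq(np.c_[q[:,:2]-st["tcp_pos"][:2],np.ones(len(q))],q[:,2],rcond=None)[0];print("iron top slope x,y, z-tcp",c[:2],c[2]-st["tcp_pos"][2],len(q))
print(np.median(P[100:110,380:400,2]))
go((.425,0,.0012,90))
E
```

```text
iron top slope x,y, z-tcp [0.00020054 0.0007349 ] 0.005470496739408009 4215
iron top slope x,y, z-tcp [0.00021463 0.00214156] 0.00543259968337045 2456
0.00018561808077830882
t 5.55 tcp [ 4.249e-01 -1.000e-04  1.140e-02] rpy [1.800e+02 6.000e-02 8.999e+01] j [  0.  16. -35.  40.  -0.  90.] F [ 0.7  0.3 -2.4] w 0.04
(0.425, 0, 0.0012, 90) -> [0.   0.   0.41] turn -0.0
```

>>> step_arm(plan="0 0 0.2 0 0.3; 0 0 0.3 0 0.3; 0 0 0.36 0 0.3; 0 0 0.39 0 0.3; 0 0 0.39 0 0.3")

```text
time: 6.18
tcp_pos: [0.425, -0.0001, 0.0016]
orientation: [180.0, 0.1, 90.0]
force: [0.4, 1.4, -2.1]
gripper_width: 0.0404
```

>>> step_arm(plan="0 0 0 0 0.5; 0 0 0 0 0.6; 0 0 0 0 0.65; 0 0 -0.5 0 0.65; 0 0 -2 0 0.65")

```text
time: 6.8
tcp_pos: [0.4237, -0.0, 0.0517]
orientation: [-179.8, 0.1, 90.0]
force: [0.2, 0.2, -0.3]
gripper_width: 0.0558
```

```bash
python3 - <<'E'
from h import *
go((.41,.15,.18,95.7));go((.3965,.3045,.15,95.7),start=(.41,.15,.18,95.7))
E
```

```text
t 6.8 tcp [ 0.4237 -0.      0.0517] rpy [-1.7982e+02  6.0000e-02  8.9980e+01] j [  0.  12. -32.  46.  -0.  90.] F [ 0.2  0.2 -0.3] w 0.0558
(0.41, 0.15, 0.18, 95.7) -> [ 6.   -0.57 -5.14] turn -0.71
(0.3965, 0.3045, 0.15, 95.7) -> [6.2  0.08 1.2 ] turn -0.0
```

>>> step_arm(plan="1 -0.1 -1.5 0 1; 2.2 -0.2 -3 -0.2 1; 3.6 -0.3 -4.3 -0.4 1; 4.8 -0.4 -5.1 -0.6 1; 6 -0.6 -5.1 -0.7 1")

```text
time: 7.42
tcp_pos: [0.4099, 0.1514, 0.1817]
orientation: [180.0, -0.0, 95.6]
force: [0.4, 0.3, -0.3]
gripper_width: 0.0851
```

>>> step_arm(plan="1.5 0 0 0 1; 3.2 0 0.2 0 1; 4.9 0 0.7 0 1; 6 0.1 1.1 0 1; 6.2 0.1 1.2 0 1")

```text
time: 8.05
tcp_pos: [0.3967, 0.3071, 0.1518]
orientation: [180.0, -0.0, 95.7]
force: [0.1, -0.7, -0.5]
gripper_width: 0.0853
```

```bash
python3 - <<'E'
from h import *
from station import arm
s=arm.snapshot("wrist")
tops(s,(.25,.5,.18,.42),((.077,.0828),(.051,.057),(.024,.030)),one=True)
go((.3965,.3045,.075,95.7),(.3965,.3045,.058,95.7))
t=arm.snapshot("top");tops(t,(.34,.5,-.14,.14),((.003,.05),),k=2,one=True)
E
```

```text
(0.077, 0.0828) 13346 zmed 0.0816 [396.7 304.6] [66.2 95.6] 95.8 [ 97. 107. 110.]
(0.051, 0.057) 1373 zmed 0.0544 [403.3 360. ] [15.7 53.7] 3.4 [ 92. 126. 193.]
(0.024, 0.03) 890 zmed 0.0274 [388.1 363. ] [23.8 41.5] 7.1 [102. 102. 101.]
t 8.1 tcp [0.3968 0.3066 0.1517] rpy [1.7999e+02 1.0000e-02 9.5710e+01] j [ 38.  14. -13.  64.  -0. 122.] F [ 0.5 -0.4 -1.2] w 0.0856
(0.3965, 0.3045, 0.075, 95.7) -> [-0.08 -0.02  3.07] turn 0.0
(0.3965, 0.3045, 0.058, 95.7) -> [-0.08 -0.02  3.75] turn 0.0
(0.003, 0.05) 423 zmed 0.0062 [425.1   3.1] [ 38.8 102.8] 89.6 [129. 142. 155.]
```

>>> step_arm(plan="-0.1 0 1 0 1; -0.1 0 2.2 0 1; -0.1 0 3.2 0 1; -0.1 0 3.7 0 1; -0.1 0 3.75 0 1")

```text
time: 8.78
tcp_pos: [0.3972, 0.3026, 0.0583]
orientation: [-180.0, 0.0, 95.6]
force: [-0.1, 0.5, 0.7]
gripper_width: 0.0852
```

>>> step_arm(plan="0 0 0 0 0.8; 0 0 0 0 0.6; 0 0 0 0 0.55; 0 0 0 0 0.55; 0 0 0 0 0.55", force=80)

```text
time: 9.4
tcp_pos: [0.3973, 0.3026, 0.0599]
orientation: [179.9, 0.0, 95.6]
force: [-3.8, -3.2, 10.0]
gripper_width: 0.0638
```

>>> step_arm(plan="0 0 -0.2 0 0.55; 0 0 -0.6 0 0.55; 0 0 -1.2 0 0.55; 0 0 -2 0 0.55; 0 0 -2 0 0.55")

```text
time: 10.02
tcp_pos: [0.3982, 0.3033, 0.1115]
orientation: [179.8, -0.1, 95.6]
force: [-0.4, 0.6, -3.9]
gripper_width: 0.0639
```

```bash
python3 - <<'E'
from h import *
from station import arm
s=arm.snapshot("wrist");st=arm.get_state();z=st["tcp_pos"][2]
tops(s,(.25,.5,.18,.42),((z+.01,z+.035),(.051,.057),(.024,.030)),one=True)
go((.53,.25,.18,103));go((.6502,.1986,.12,103),start=(.53,.25,.18,103))
E
```

```text
(np.float64(0.12045503098101132), np.float64(0.1454550309810113)) 36564 zmed 0.1333 [398.5 308.8] [89.8 91.7] 5.4 [ 98. 108. 112.]
(0.051, 0.057) 2803 zmed 0.0545 [402.7 358.2] [21.  55.2] 5.4 [ 92. 125. 187.]
(0.024, 0.03) 1285 zmed 0.0273 [388.5 360. ] [29.8 41.9] 7.4 [114. 114. 113.]
t 10.07 tcp [0.3976 0.3029 0.1105] rpy [ 1.7987e+02 -4.0000e-02  9.5620e+01] j [ 37.  15. -17.  57.  -0. 122.] F [ 0.1 -0.7 -5.4] w 0.0639
(0.53, 0.25, 0.18, 103) -> [-2.62  5.07 -2.77] turn -0.92
(0.6502, 0.1986, 0.12, 103) -> [-3.08  4.22  2.4 ] turn 0.0
```

```bash
python3 - <<'E'
from h import *
go((.52,.21,.22,103));go((.67,.11,.24,103),start=(.52,.21,.22,103))
E
```

```text
t 10.07 tcp [0.3976 0.3029 0.1105] rpy [ 1.7987e+02 -4.0000e-02  9.5620e+01] j [ 37.  15. -17.  57.  -0. 122.] F [ 0.1 -0.7 -5.4] w 0.0639
(0.52, 0.21, 0.22, 103) -> [-4.18  4.52 -4.37] turn -0.92
(0.67, 0.11, 0.24, 103) -> [-5.25  4.95 -0.8 ] turn 0.0
```

>>> step_arm(plan="-0.3 0.3 -1.2 -0.1 0.55; -1.2 1.3 -2.4 -0.3 0.55; -2.2 2.4 -3.4 -0.5 0.55; -3.2 3.5 -4.2 -0.7 0.55; -4.2 4.5 -4.4 -0.9 0.55")

```text
time: 10.7
tcp_pos: [0.5209, 0.2087, 0.221]
orientation: [179.8, -0.0, 102.9]
force: [0.2, 0.5, -4.4]
gripper_width: 0.0642
```

>>> step_arm(plan="-1.3 1.2 -0.3 0 0.55; -2.7 2.6 -0.6 0 0.55; -4.0 3.9 -0.8 0 0.55; -5 4.8 -0.8 0 0.55; -5.2 5.0 -0.8 0 0.55")

```text
time: 11.32
tcp_pos: [0.6729, 0.1082, 0.2391]
orientation: [180.0, -0.0, 102.8]
force: [-0.3, 0.1, -4.7]
gripper_width: 0.0639
```

```bash
python3 - <<'E'
from h import *
from station import arm
s=arm.snapshot("wrist");st=arm.get_state();cv2.imwrite("pics/w4.png",s["image"])
greens(s)
tops(s,(.5,.8,.1,.32),((.0115,.018),),k=3)
go((.6502,.1986,.12,103))
E
```

```text
green (281, 22, 75, 85) [647.7 208.3] [74.4 80.6] 102.8
(0.0115, 0.018) 5957 zmed 0.0152 [650.2 197.4] [103.1 132.7] 102.9 [129. 180. 209.]
t 11.38 tcp [0.6726 0.1085 0.2393] rpy [ 1.7995e+02 -3.0000e-02  1.0279e+02] j [ 9. 30. 25. 85.  0. 86.] F [ 0.5 -0.1 -4.3] w 0.0638
(0.6502, 0.1986, 0.12, 103) -> [ 3.71 -0.08  4.77] turn -0.03
```

View pics/w4.png

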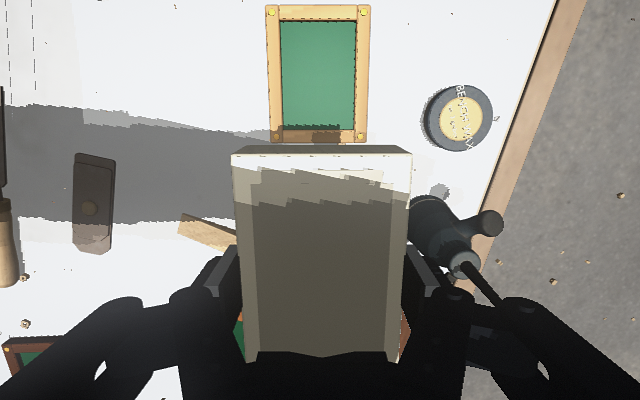

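The wrist view shows the held stone level between the jaws. The fine base is ahead at (317,75), and the iron lies undisturbed at (93,205).

```bash
cat >> h.py <<'E'
def held(s,st,L,z0=-.04,z1=-.012):
    """centre of a held stone in the tool frame (mm) from its top's far (+x) edge, and its sides; L length m"""
    from scipy.spatial.transform import Rotation as Ro
    Q=(cloud(s)-st["tcp_pos"])@Ro.from_euler("xyz",st["orientation"],degrees=True).as_matrix()*1000
    m=(s["z_map"]>0)&(Q[...,0]>13)&(Q[...,0]<110)&(abs(Q[...,1])<50)&(Q[...,2]>z0*1000)&(Q[...,2]<z1*1000)
    q=Q[m];top=np.median(q[:,2]);q=q[abs(q[:,2]-top)<2.5]
    far=[];
    for y in np.arange(-20,21,4):
        k=q[abs(q[:,1]-y)<2]
        far.append(np.percentile(k[:,0],99.7))
    sl=np.polyfit(np.arange(-20,21,4),far,1)
    k=q[(q[:,0]>20)&(q[:,0]<far[5]-5)]
    print("held: top z",top.round(1),"x centre",round(sl[1]-L*500,1),"skew deg",round(np.degrees(np.arctan(-sl[0])),1),"y range",np.percentile(k[:,1],[.3,99.7]).round(1))
E
python3 - <<'E'
from h import *
from station import arm
s=arm.snapshot("wrist");held(s,arm.get_state(),.096)
go((.6502,.1974,.12,102.9))
E
```

```text
held: top z -21.2 x centre 0.9 skew deg 0.1 y range [-30.9  34.1]
t 11.43 tcp [0.6717 0.1094 0.2397] rpy [ 1.7995e+02 -5.0000e-02  1.0282e+02] j [ 9. 30. 25. 85.  0. 86.] F [-1.  -0.  -5.6] w 0.064
(0.6502, 0.1974, 0.12, 102.9) -> [ 3.62 -0.06  4.79] turn -0.01
```

>>> step_arm(plan="0.9 -0.1 0.5 0 0.55; 1.9 -0.1 1.5 0 0.55; 2.8 -0.1 2.7 0 0.55; 3.4 -0.12 3.8 0 0.55; 3.58 -0.12 4.8 0 0.55")

```text
time: 12.05
tcp_pos: [0.647, 0.1981, 0.1188]
orientation: [-180.0, -0.1, 103.0]
force: [0.4, -0.7, -4.3]
gripper_width: 0.0639
```

>>> step_arm(plan="0 0 0.8 0 0.55; 0 0 1.8 0 0.55; 0 0 2.6 0 0.55; 0 0 3.2 0 0.55; 0 0 3.4 0 0.55")

```text
time: 12.68
tcp_pos: [0.646, 0.1985, 0.033]
orientation: [-179.9, -0.1, 103.0]
force: [-0.2, 0.1, -4.1]
gripper_width: 0.064
```

```bash
cat >> h.py <<'E'
def fit(s,st,c,yaw):
    """held stone's centre target check: base centre c (m), in tool frame mm"""
    a=np.radians(st["orientation"][2]);d=(np.array(c)-st["tcp_pos"][:2])*1000
    print("base centre in tool x,y:",(d@[np.cos(a),np.sin(a)]).round(1),(d@[np.sin(a),-np.cos(a)]).round(1),"yaw err",round(yaw-st["orientation"][2],2))
E
python3 - <<'E'
from h import *
from station import arm
s=arm.snapshot("wrist");st=arm.get_state();held(s,st,.096);fit(s,st,(.6502,.1974),102.9)
tops(s,(.5,.8,.1,.32),((.0115,.018),),k=3,one=True)
go((.6502,.1974,.0125,102.9))
E
```

```text
held: top z -21.7 x centre 2.1 skew deg -0.2 y range [-31.8  33.2]
base centre in tool x,y: -1.9 3.7 yaw err -0.1
(0.0115, 0.018) 11509 zmed 0.0153 [697.2 209.1] [131.1 200.8] 13.1 [110. 153. 182.]
t 12.72 tcp [0.6462 0.1984 0.0329] rpy [-1.7992e+02 -7.0000e-02  1.0300e+02] j [17. 35.  3. 58.  0. 94.] F [-0.1 -1.1 -5.5] w 0.0642
(0.6502, 0.1974, 0.0125, 102.9) -> [-0.08  0.15  0.82] turn 0.01
```

>>> step_arm(plan="-0.08 0.06 0 0 0.55; -0.14 0.1 0 0 0.55; -0.14 0.1 0.3 0 0.55; -0.14 0.1 0.6 0 0.55; -0.14 0.1 0.7 0 0.55")

```text
time: 13.35
tcp_pos: [0.6489, 0.1954, 0.0144]
orientation: [-179.8, -0.1, 103.0]
force: [0.2, -0.2, -4.9]
gripper_width: 0.064
```

```bash
python3 - <<'E'
from h import *
from station import arm
s=arm.snapshot("wrist");st=arm.get_state();held(s,st,.096);fit(s,st,(.6502,.1974),102.9)
P=cloud(s);cv2.imwrite("pics/w5.png",s["image"])
go((.6502,.1974,.0125,102.9))
E
```

```text
held: top z -21.5 x centre 1.9 skew deg -0.1 y range [-31.7  33.3]
base centre in tool x,y: 1.6 1.7 yaw err -0.1
t 13.4 tcp [0.6489 0.1954 0.0145] rpy [-1.7985e+02 -7.0000e-02  1.0300e+02] j [17. 36.  2. 56.  0. 94.] F [-0.2  0.1 -4.2] w 0.064
(0.6502, 0.1974, 0.0125, 102.9) -> [0.06 0.07 0.08] turn 0.01
```

View pics/w5.png

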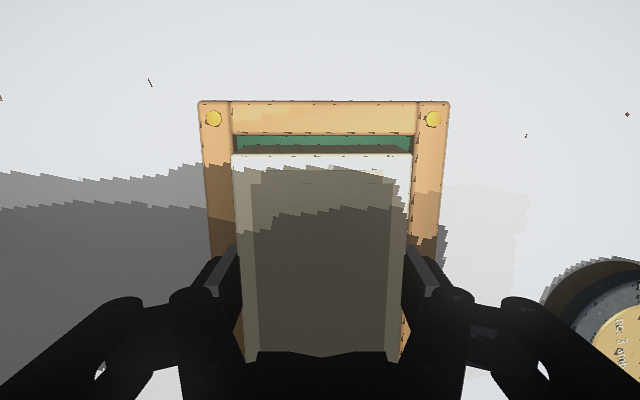

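The stone is inside the rim with a gap at the far end, at about (320,143). I'll set it down and release it.

>>> step_arm(plan="0 0 0.03 0 0.55; 0 0 0.06 0 0.55; 0 0 0.08 0 0.55; 0 0 0.1 0 0.55; 0 0 0.1 0 0.55")

```text
time: 14.02
tcp_pos: [0.6491, 0.1955, 0.0142]
orientation: [-179.9, -0.1, 103.0]
force: [-6.2, -2.0, 11.4]
gripper_width: 0.0641
```

```bash
python3 - <<'E'
from h import *
from station import arm
s=arm.snapshot("wrist");st=arm.get_state();P=cloud(s)
tops(s,(.5,.8,.1,.32),((.025,.045),),k=3)
go()
E
```

```text
(0.025, 0.045) 35964 zmed 0.036 [648.9 200.8] [90.5 91.6] 12.1 [84. 93. 96.]
t 14.07 tcp [0.6491 0.1955 0.0142] rpy [-1.7995e+02 -7.0000e-02  1.0300e+02] j [17. 36.  2. 56.  0. 94.] F [-5.9 -1.7 12.7] w 0.0638
```

>>> step_arm(plan="0 0 0 0 0.8; 0 0 0 0 1; 0 0 0 0 1; 0 0 -1 0 1; 0 0 -3 0 1")

```text
time: 14.7
tcp_pos: [0.6478, 0.195, 0.0876]
orientation: [-179.7, -0.1, 103.0]
force: [0.4, 0.6, -0.0]
gripper_width: 0.0853
```

>>> step_arm(plan="-0.6 0 -1.5 0 1; -1.2 0 -3 0 1; -1.2 0 -4 0 1; -1.2 0 -4 0 1; -1.2 0 -4 0 1")

```text
time: 15.32
tcp_pos: [0.6547, 0.1659, 0.1865]
orientation: [-179.6, -0.1, 103.0]
force: [-0.2, 0.4, -0.4]
gripper_width: 0.0856
```

```bash
python3 - <<'E'
from h import *
from station import arm
s=arm.snapshot("wrist")
tops(s,(.5,.8,.1,.32),((.0115,.018),(.025,.045)),k=3,one=True)
t=arm.snapshot("top");tops(t,(.3,.5,.18,.42),((.024,.030),(.051,.058)),k=2,one=True)
go((.52,.25,.2,90));go((.3975,.3022,.13,83.9),start=(.52,.25,.2,90))
E
```

```text
(0.0115, 0.018) 6980 zmed 0.0153 [650.2 197.2] [103.2 132.9] 102.8 [ 84. 117. 141.]
(0.025, 0.045) 8631 zmed 0.0356 [649.7 197.6] [66.2 95.8] 103.1 [132. 140. 140.]
t 15.43 tcp [0.6544 0.1659 0.186 ] rpy [-1.7954e+02 -5.0000e-02  1.0301e+02] j [14. 30. 18. 78.  0. 91.] F [ 0.3 -0.7 -0.6] w 0.0857
(0.52, 0.25, 0.2, 90) -> [ 4.49 -4.49 -0.52] turn 1.63
(0.3975, 0.3022, 0.13, 83.9) -> [ 2.09 -4.9   2.8 ] turn 0.76
```

The fine stone is seated, with its top at 35.6 mm and its centre within 1 mm of the base. Next is the medium stone.

>>> step_arm(plan="0.9 -0.9 -0.4 0.3 1; 1.9 -1.9 -0.5 0.6 1; 2.9 -2.9 -0.5 1 1; 3.8 -3.8 -0.5 1.3 1; 4.5 -4.5 -0.5 1.6 1")

```text
time: 16.05
tcp_pos: [0.518, 0.2507, 0.1986]
orientation: [-179.5, 0.1, 90.2]
force: [-0.4, 0.0, 0.2]
gripper_width: 0.0857
```

>>> step_arm(plan="0.6 -1.3 0.2 0.2 1; 1.2 -2.7 0.8 0.4 1; 1.8 -4.1 1.6 0.6 1; 2.1 -4.9 2.4 0.8 1; 2.1 -4.9 2.8 0.8 1")

```text
time: 16.68
tcp_pos: [0.3927, 0.3025, 0.1282]
orientation: [-179.4, 0.2, 83.9]
force: [-0.4, -0.6, -0.5]
gripper_width: 0.0851
```

```bash
python3 - <<'E'
from h import *
from station import arm
s=arm.snapshot("wrist")
tops(s,(.3,.5,.18,.42),((.024,.030),(.051,.057)),one=True)
go((.3975,.3022,.035,83.9))
E
```

```text
(0.024, 0.03) 1039 zmed 0.0273 [388.4 361.7] [26.6 42.1] 7.4 [107. 106. 106.]
(0.051, 0.057) 14666 zmed 0.0546 [397.6 301.9] [ 54.3 126.2] 83.8 [ 53.  69. 106.]
t 16.73 tcp [0.3935 0.3023 0.1276] rpy [-179.36    0.26   83.89] j [ 37.  15. -15.  61.   0. 133.] F [ 0.3 -0.5 -0.5] w 0.0857
(0.3975, 0.3022, 0.035, 83.9) -> [0.03 0.2  3.7 ] turn -0.0
```

>>> step_arm(plan="0 0.15 1 0 1; 0 0.2 2.2 0 1; 0 0.2 3.2 0 1; 0 0.2 3.65 0 1; 0 0.2 3.72 0 1")

```text
time: 17.35
tcp_pos: [0.3978, 0.3012, 0.0342]
orientation: [-179.3, 0.3, 83.9]
force: [-0.4, 0.8, 0.7]
gripper_width: 0.0851
```

>>> step_arm(plan="0 0 0 0 0.8; 0 0 0 0 0.6; 0 0 0 0 0.45; 0 0 0 0 0.4; 0 0 0 0 0.4")

```text
time: 17.98
tcp_pos: [0.398, 0.3015, 0.0355]
orientation: [-179.4, 0.2, 83.9]
force: [-2.5, -1.7, 8.6]
gripper_width: 0.0522
```

>>> step_arm(plan="0 0 -0.2 0 0.4; 0 0 -0.6 0 0.4; 0 0 -1.4 0 0.4; 0 0 -2.6 0 0.4; 0 0 -4 0 0.4")

```text
time: 18.6
tcp_pos: [0.3988, 0.3015, 0.1367]
orientation: [-179.4, 0.3, 83.9]
force: [0.6, 0.2, -3.8]
gripper_width: 0.0523
```

```bash
python3 - <<'E'
from h import *
from station import arm
s=arm.snapshot("wrist");st=arm.get_state();held(s,st,.126)
go((.46,.12,.19,84.2));go((.55,-.05,.22,84.2),start=(.46,.12,.19,84.2));go((.61,-.25,.24,84.2),start=(.55,-.05,.22,84.2))
E
```

```text
held: top z -14.4 x centre -1.2 skew deg -0.1 y range [-27.1  26.2]
t 18.65 tcp [0.4006 0.3029 0.1413] rpy [-1.7962e+02  1.0000e-02  8.3880e+01] j [ 37.  14. -13.  62.   0. 133.] F [1.8 1.9 1.5] w 0.0521
(0.46, 0.12, 0.19, 84.2) -> [-7.02  3.13 -1.97] turn -0.04
(0.55, -0.05, 0.22, 84.2) -> [-6.4   4.27 -1.2 ] turn -0.0
(0.61, -0.25, 0.24, 84.2) -> [-7.72  3.2  -0.8 ] turn -0.0
```

>>> step_arm(plan="-1 0.4 -1.2 0 0.4; -2.5 1 -2 0 0.4; -4 1.7 -2 0 0.4; -5.6 2.4 -2 0 0.4; -7 3.1 -2 0 0.4")

```text
time: 19.27
tcp_pos: [0.4595, 0.1192, 0.1912]
orientation: [-179.7, 0.0, 83.9]
force: [0.6, 0.4, -4.1]
gripper_width: 0.0521
```

>>> step_arm(plan="-1.5 0.9 -0.4 0 0.4; -3 1.8 -0.8 0 0.4; -4.4 2.8 -1.2 0 0.4; -5.6 3.6 -1.2 0 0.4; -6.4 4.3 -1.2 0 0.4")

```text
time: 19.9
tcp_pos: [0.5499, -0.053, 0.2208]
orientation: [-179.7, 0.0, 83.8]
force: [0.1, 0.1, -3.8]
gripper_width: 0.0523
```

>>> step_arm(plan="-1.7 0.7 -0.4 0 0.4; -3.6 1.5 -0.8 0 0.4; -5.5 2.3 -0.8 0 0.4; -7.3 3 -0.8 0 0.4; -7.7 3.2 -0.8 0 0.4")

```text
time: 20.52
tcp_pos: [0.6088, -0.2559, 0.2395]
orientation: [-179.6, 0.0, 83.6]
force: [0.2, 0.7, -3.4]
gripper_width: 0.0517
```

```bash
python3 - <<'E'
from h import *
from station import arm
s=arm.snapshot("wrist");st=arm.get_state();held(s,st,.126)
greens(s)
tops(s,(.5,.8,-.3,-.05),((.0115,.018),),k=3,one=True)
go((.6205,-.171,.12,84.2))
E
```

```text
held: top z -19.1 x centre -0.0 skew deg -0.0 y range [-25.6  27.6]
green (103, 193, 84, 86) [ 396.1 -310.8] [ 47.  116.2] 105.4
green (82, 149, 62, 47) [ 378.  -236.1] [37.3 72.1] 151.1
green (290, 13, 64, 97) [ 621.5 -150.4] [62.5 91.3] 84.9
(0.0115, 0.018) 3923 zmed 0.0152 [ 621.5 -147.2] [ 91.8 104.9] 83.9 [ 69. 116. 181.]
t 20.57 tcp [ 0.609  -0.2557  0.2395] rpy [-1.7962e+02  3.0000e-02  8.3660e+01] j [-23.  28.  22.  84.  -0.  74.] F [-0.4 -0.3 -5.1] w 0.0517
(0.6205, -0.171, 0.12, 84.2) -> [3.42 0.12 4.78] turn -0.07
```

>>> step_arm(plan="0.9 0 0.5 0 0.4; 1.8 0 1.5 0 0.4; 2.6 0.1 2.6 0 0.4; 3.1 0.1 3.4 0 0.4; 3.1 0.1 3.6 0 0.4")

```text
time: 21.2
tcp_pos: [0.6184, -0.1767, 0.1484]
orientation: [-179.5, -0.0, 83.8]
force: [-0.2, -0.2, -4.0]
gripper_width: 0.0521
```

```bash
cat >> h.py <<'E'
def rim(s,st,L,W):
    """base centre in tool frame (mm) from the rim's far (+x) outer edge and its outer sides; board L x W (m)"""
    from scipy.spatial.transform import Rotation as Ro
    P=cloud(s);Q=(P-st["tcp_pos"])@Ro.from_euler("xyz",st["orientation"],degrees=True).as_matrix()*1000
    m=((s["z_map"]>0)&(P[...,2]>.0115)&(P[...,2]<.018)&(Q[...,0]>15)&(Q[...,0]<130)&(abs(Q[...,1])<75)).astype(np.uint8)
    m=cv2.morphologyEx(m,cv2.MORPH_OPEN,np.ones((4,4)))>0
    q=Q[m];w=np.arange(-W*350,W*350+1,6)
    far=[np.percentile(q[abs(q[:,1]-y)<3][:,0],99.5) for y in w if (abs(q[:,1]-y)<3).sum()>5]
    sl=np.polyfit(w[:len(far)],far,1)
    k=q[q[:,0]<sl[1]-3]
    print("rim: x centre",round(sl[1]-L*500,1),"slope deg",round(np.degrees(np.arctan(-sl[0])),2),"y sides",np.percentile(k[:,1],[.5,99.5]).round(1),"rows",np.nonzero(m)[0].min(),"n",len(q))
E
python3 - <<'E'
from h import *
from station import arm
s=arm.snapshot("wrist");st=arm.get_state();held(s,st,.126);rim(s,st,.163,.091)
cv2.imwrite("pics/w6.png",s["image"]);go((.6195,-.172,.12,84.2))
E
```

```text
held: top z -18.8 x centre 1.1 skew deg -0.1 y range [-26.   27.3]
rim: x centre 4.9 slope deg -0.99 y sides [-44.2  48.1] rows 77 n 2833
t 21.25 tcp [ 0.6187 -0.1777  0.1487] rpy [-1.7952e+02  2.0000e-02  8.3760e+01] j [-16.  28.   8.  71.  -0.  80.] F [ 0.5  0.3 -3.4] w 0.052
(0.6195, -0.172, 0.12, 84.2) -> [0.23 0.02 1.15] turn -0.06
```

View pics/w6.png

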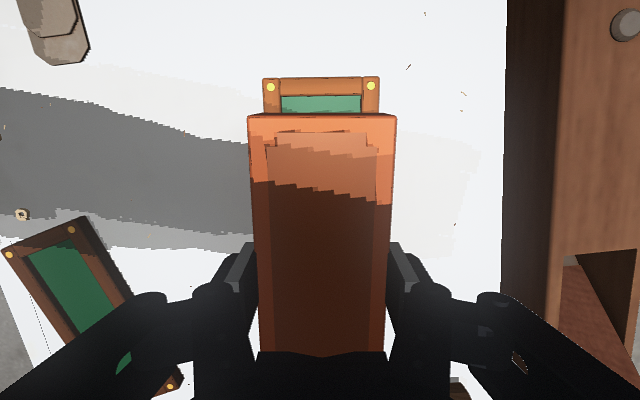

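The medium stone is held squarely, and the base's far rim shows at (320,88). I'll correct by a few mm and go down.

>>> step_arm(plan="0.1 0.05 0.8 -0.05 0.4; 0.15 0.05 2 -0.1 0.4; 0.15 0.05 3.2 -0.1 0.4; 0.15 0.05 4.2 -0.1 0.4; 0.15 0.05 4.6 -0.1 0.4")

```text
time: 21.88
tcp_pos: [0.6191, -0.1743, 0.0333]
orientation: [-179.5, 0.0, 84.5]
force: [-0.7, 0.2, -3.8]
gripper_width: 0.0521
```

```bash
python3 - <<'E'
from h import *
from station import arm
s=arm.snapshot("wrist");s=arm.snapshot("wrist");st=arm.get_state();held(s,st,.126);rim(s,st,.163,.091)
go((.6195,-.172,.016,84.6))
E
```

```text
held: top z -18.1 x centre 0.2 skew deg -0.1 y range [-25.9  27.4]
rim: x centre 1.9 slope deg -0.01 y sides [-44.8  49.1] rows 65 n 12020
t 21.98 tcp [ 0.6193 -0.1743  0.0336] rpy [-1.7949e+02  1.0000e-02  8.4540e+01] j [-16.  32.  -2.  57.  -0.  80.] F [-0.   0.4 -3. ] w 0.052
(0.6195, -0.172, 0.016, 84.6) -> [0.09 0.01 0.71] turn -0.01
```

>>> step_arm(plan="0.07 0.05 0 0 0.4; 0.07 0.05 0.3 0 0.4; 0.07 0.05 0.5 0 0.4; 0.07 0.05 0.63 0 0.4; 0.07 0.05 0.68 0 0.4")

```text
time: 22.6
tcp_pos: [0.6203, -0.1725, 0.0166]
orientation: [-179.5, -0.0, 84.5]
force: [-2.6, 2.7, 6.1]
gripper_width: 0.0522
```

```bash
python3 - <<'E'
from h import *
from station import arm
s=arm.snapshot("wrist");st=arm.get_state();held(s,st,.126);rim(s,st,.163,.091)
go((.6195,-.172,.016,84.6))
E
```

```text
held: top z -18.9 x centre 0.3 skew deg -0.1 y range [-25.6  27.7]
rim: x centre -0.0 slope deg -0.04 y sides [-45.8  48.3] rows 66 n 15474
t 22.65 tcp [ 0.6203 -0.1725  0.0167] rpy [-179.47    0.     84.54] j [-15.  33.  -3.  55.  -0.  80.] F [-0.2  1.1 -2.7] w 0.0521
(0.6195, -0.172, 0.016, 84.6) -> [ 0.02 -0.03  0.03] turn -0.01
```

>>> step_arm(plan="0 0 0.04 0 0.4; 0 0 0.05 0 0.4; 0 0 0.05 0 0.6; 0 0 0.05 0 0.8; 0 0 0.05 0 0.9")

```text
time: 23.28
tcp_pos: [0.6207, -0.1727, 0.0157]
orientation: [-179.5, 0.0, 84.5]
force: [0.6, 0.5, -0.7]
gripper_width: 0.0767
```

>>> step_arm(plan="0 0 0 0 0.9; 0 0 -1 0 0.9; -0.3 0 -3 0 0.9; -0.8 0 -5 0 0.9; -1.2 0 -6.5 0 0.9")

```text
time: 23.9
tcp_pos: [0.6197, -0.2032, 0.1806]
orientation: [-179.6, 0.0, 84.5]
force: [0.5, -0.0, -0.1]
gripper_width: 0.0767
```

>>> step_arm(plan="0 0 0 0 0.9; 0 0 0 0 0.9; 0 0 0 0 0.9; 0 0 0 0 0.9; 0 0 0 0 0.9")

```text
time: 24.52
tcp_pos: [0.6195, -0.2029, 0.18]
orientation: [-179.6, 0.0, 84.6]
force: [-1.2, -0.1, 0.7]
gripper_width: 0.0768
```

```bash
python3 - <<'E'
from h import *
from station import arm
s=arm.snapshot("wrist")
tops(s,(.5,.75,-.3,-.05),((.0115,.018),(.025,.045)),k=3,one=True)
go((.55,-.03,.20,88));go((.46,.14,.20,93),start=(.55,-.03,.20,88));go((.3958,.2976,.11,97),start=(.46,.14,.20,93))
E
```

```text
(0.0115, 0.018) 7804 zmed 0.0153 [ 619.3 -171.4] [ 91.1 162.4] 84.6 [ 61.  91. 136.]
(0.025, 0.045) 9598 zmed 0.0356 [ 622.  -172.1] [ 54.1 124.9] 84.6 [ 69.  94. 145.]
t 24.57 tcp [ 0.6196 -0.203   0.1802] rpy [-1.796e+02  3.000e-02  8.455e+01] j [-18.  28.  13.  76.  -0.  77.] F [-0.5  0.4  0.3] w 0.077
(0.55, -0.03, 0.2, 88) -> [ 6.62 -3.43 -0.77] turn -0.43
(0.46, 0.14, 0.2, 93) -> [ 6.67 -3.84 -0.  ] turn -0.62
(0.3958, 0.2976, 0.11, 97) -> [ 6.43 -2.23  3.6 ] turn -0.5
```

The medium stone is seated, with its top at 35.6 mm. Next is the coarse stone.

>>> step_arm(plan="1 -0.5 -0.4 -0.1 0.75; 2.5 -1.3 -0.8 -0.2 0.75; 4 -2.1 -0.8 -0.3 0.75; 5.5 -2.8 -0.8 -0.4 0.75; 6.6 -3.4 -0.8 -0.4 0.75")

```text
time: 25.2
tcp_pos: [0.5495, -0.0283, 0.2014]
orientation: [-179.6, -0.0, 87.9]
force: [0.2, 0.3, 0.3]
gripper_width: 0.0642
```

>>> step_arm(plan="1.4 -0.8 0 -0.1 0.75; 2.8 -1.6 0 -0.3 0.75; 4.2 -2.4 0 -0.4 0.75; 5.6 -3.2 0 -0.6 0.75; 6.7 -3.8 0 -0.6 0.75")

```text
time: 25.82
tcp_pos: [0.459, 0.1445, 0.2027]
orientation: [-179.7, -0.1, 92.8]
force: [0.5, 0.4, -0.3]
gripper_width: 0.0642
```

>>> step_arm(plan="1.6 -0.6 0.3 -0.1 0.75; 3.4 -1.2 1.1 -0.3 0.75; 5 -1.8 2 -0.4 0.75; 6.2 -2.2 3 -0.5 0.75; 6.4 -2.2 3.5 -0.5 0.75")

```text
time: 26.45
tcp_pos: [0.3938, 0.3031, 0.1151]
orientation: [-179.6, -0.1, 97.0]
force: [0.9, -0.9, 0.1]
gripper_width: 0.0641
```

```bash
python3 - <<'E'
from h import *
from station import arm
s=arm.snapshot("wrist");s=arm.snapshot("wrist")
tops(s,(.3,.5,.18,.42),((.024,.030),),one=True)
go((.3958,.2976,.011,97))
E
```

```text
(0.024, 0.03) 12580 zmed 0.0276 [396.4 297.2] [ 42.1 155.6] 97.1 [67. 66. 65.]
t 26.55 tcp [0.3947 0.3017 0.115 ] rpy [-1.796e+02 -4.000e-02  9.687e+01] j [ 37.  15. -17.  59.   0. 120.] F [-0.9 -1.2 -0.1] w 0.0642
(0.3958, 0.2976, 0.011, 97) -> [-0.17  0.05  4.16] turn -0.02
```

>>> step_arm(plan="-0.1 0.05 1 0 0.75; -0.17 0.05 2.4 0 0.75; -0.17 0.05 3.5 0 0.75; -0.17 0.05 4.1 0 0.75; -0.17 0.05 4.2 0 0.75")

```text
time: 27.18
tcp_pos: [0.396, 0.2966, 0.0101]
orientation: [-179.6, -0.0, 96.8]
force: [0.3, 0.4, -0.1]
gripper_width: 0.0641
```

>>> step_arm(plan="0 0 0 0 0.65; 0 0 0 0 0.5; 0 0 0 0 0.3; 0 0 0 0 0.3; 0 0 0 0 0.3")

```text
time: 27.8
tcp_pos: [0.3962, 0.2966, 0.0115]
orientation: [-179.6, -0.0, 96.8]
force: [-3.4, -3.1, 10.8]
gripper_width: 0.0396
```

>>> step_arm(plan="0 0 -0.2 0 0.3; 0 0 -0.8 0 0.3; 0 0 -2 0 0.3; 0 0 -3.6 0 0.3; 0 0 -5 0 0.3")

```text
time: 28.42
tcp_pos: [0.397, 0.2966, 0.1382]
orientation: [-179.7, -0.0, 96.8]
force: [0.4, 0.5, -3.5]
gripper_width: 0.0402
```

```bash
python3 - <<'E'
from h import *
go((.45,.14,.20,100));go((.45,-.06,.22,103),start=(.45,.14,.20,100));go((.43,-.26,.22,105.4),start=(.45,-.06,.22,103));go((.42,-.375,.24,105.4),start=(.43,-.26,.22,105.4))
E
```

```text
t 28.43 tcp [0.397  0.2966 0.1382] rpy [-1.7966e+02 -5.0000e-02  9.6780e+01] j [ 37.  14. -15.  62.   0. 120.] F [ 0.4  0.5 -3.5] w 0.0402
(0.45, 0.14, 0.2, 100) -> [-6.47  1.35 -2.49] turn -0.4
(0.45, -0.06, 0.22, 103) -> [-7.88 -1.39 -0.8 ] turn -0.38
(0.43, -0.26, 0.22, 105.4) -> [-7.61 -2.58 -0.  ] turn -0.3
(0.42, -0.375, 0.24, 105.4) -> [-4.33 -1.61 -0.8 ] turn -0.0
```

>>> step_arm(plan="-1 0.2 -1 0 0.3; -2.4 0.5 -2 -0.1 0.3; -3.8 0.8 -2.5 -0.2 0.3; -5.2 1.1 -2.5 -0.3 0.3; -6.5 1.35 -2.5 -0.4 0.3")

```text
time: 29.05
tcp_pos: [0.4503, 0.138, 0.2009]
orientation: [-179.7, -0.1, 100.0]
force: [0.4, 0.5, -3.3]
gripper_width: 0.04
```

>>> step_arm(plan="-1.6 -0.3 -0.3 -0.1 0.3; -3.2 -0.6 -0.6 -0.2 0.3; -4.8 -0.9 -0.8 -0.3 0.3; -6.4 -1.2 -0.8 -0.4 0.3; -7.9 -1.4 -0.8 -0.4 0.3")

```text
time: 29.68
tcp_pos: [0.4498, -0.0639, 0.2213]
orientation: [-179.7, -0.1, 103.2]
force: [0.3, -1.3, -4.2]
gripper_width: 0.04
```

>>> step_arm(plan="-1.6 -0.8 0 0 0.3; -3.6 -1.8 0.4 -0.1 0.3; -5.8 -2.9 1 -0.2 0.3; -7.8 -4 2 -0.3 0.3; -8.4 -4.3 2.4 -0.3 0.3")

```text
time: 30.3
tcp_pos: [0.3912, -0.2951, 0.1606]
orientation: [-179.7, -0.1, 105.4]
force: [0.3, 1.2, -3.4]
gripper_width: 0.0403
```

```bash
python3 - <<'E'
from h import *
from station import arm
s=arm.snapshot("wrist");s=arm.snapshot("wrist");st=arm.get_state();held(s,st,.156);rim(s,st,.193,.079)
cv2.imwrite("pics/w7.png",s["image"]);go((.391,-.286,.0325,105.4))
E
```

```text
held: top z -15.1 x centre -0.9 skew deg 0.1 y range [-21.   20.5]
rim: x centre 6.0 slope deg -0.06 y sides [-35.8  44.2] rows 53 n 1669
t 30.4 tcp [ 0.3917 -0.2938  0.1606] rpy [-1.7966e+02 -1.7000e-01  1.0545e+02] j [-37.  13. -13.  65.  -0.  38.] F [-0.2  0.5 -2.2] w 0.0401
(0.391, -0.286, 0.0325, 105.4) -> [0.29 0.09 5.12] turn 0.01
```

View pics/w7.png

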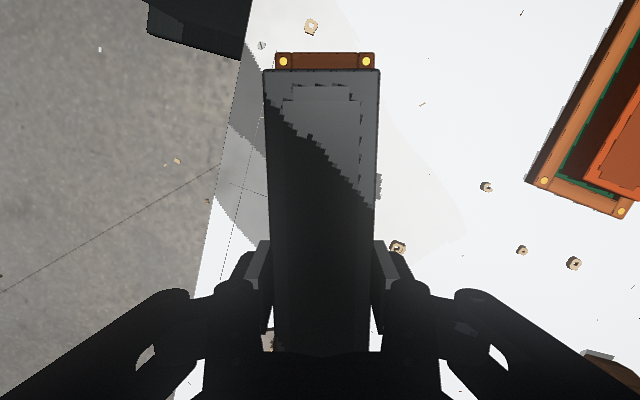

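The coarse stone is held straight, and the base's far rim is at (325,60).

>>> step_arm(plan="0.15 0.1 0.8 0 0.3; 0.28 0.15 2 0 0.3; 0.28 0.15 3.4 0 0.3; 0.28 0.15 4.6 0 0.3; 0.28 0.15 4.95 0 0.3")

```text
time: 31.02
tcp_pos: [0.3926, -0.2842, 0.0362]
orientation: [-179.6, -0.3, 105.5]
force: [0.4, -0.3, -2.4]
gripper_width: 0.0403
```

```bash
python3 - <<'E'
from h import *
from station import arm
s=arm.snapshot("wrist");s=arm.snapshot("wrist");st=arm.get_state();held(s,st,.156);rim(s,st,.193,.079)
go((.391,-.286,.0195,105.4))
E
```

```text
held: top z -15.0 x centre 1.1 skew deg -0.0 y range [-20.3  21.2]
rim: x centre -1.8 slope deg -0.04 y sides [-40.8  40.5] rows 38 n 12432
t 31.12 tcp [ 0.393  -0.2851  0.037 ] rpy [-179.65   -0.21  105.51] j [-36.  19. -25.  47.  -0.  39.] F [-0.9 -0.7 -3.4] w 0.0402
(0.391, -0.286, 0.0195, 105.4) -> [-0.02 -0.08  0.7 ] turn 0.01
```

>>> step_arm(plan="-0.08 -0.02 0 0 0.3; -0.08 -0.02 0.3 0 0.3; -0.08 -0.02 0.5 0 0.3; -0.08 -0.02 0.62 0 0.3; -0.08 -0.02 0.67 0 0.3")

```text
time: 31.75
tcp_pos: [0.3928, -0.287, 0.02]
orientation: [-179.6, -0.2, 105.5]
force: [0.2, -0.3, -3.5]
gripper_width: 0.0399
```

```bash
python3 - <<'E'
from h import *
from station import arm
s=arm.snapshot("wrist");st=arm.get_state();held(s,st,.156);rim(s,st,.193,.079)
go((.391,-.286,.0195,105.4))
E
```

```text
held: top z -16.0 x centre 0.5 skew deg -0.2 y range [-20.1  21.4]
rim: x centre 0.5 slope deg 0.0 y sides [-40.2  41.4] rows 24 n 17283
t 31.8 tcp [ 0.3928 -0.287   0.02  ] rpy [-179.63   -0.23  105.51] j [-36.  20. -26.  44.  -0.  38.] F [-0.9  0.2 -3.8] w 0.0402
(0.391, -0.286, 0.0195, 105.4) -> [ 0.06 -0.06  0.02] turn 0.01
```

>>> step_arm(plan="0 0 0.03 0 0.3; 0 0 0.05 0 0.3; 0 0 0.07 0 0.3; 0 0 0.09 0 0.3; 0 0 0.09 0 0.3")

```text
time: 32.42
tcp_pos: [0.3929, -0.2871, 0.0195]
orientation: [-179.7, -0.2, 105.5]
force: [-5.6, 4.9, 21.6]
gripper_width: 0.0401
```

>>> step_arm(plan="0 0 0 0 0.45; 0 0 0 0 0.6; 0 0 0 0 0.7; 0 0 0 0 0.7; 0 0 -1 0 0.7")

```text
time: 33.05
tcp_pos: [0.392, -0.2863, 0.0433]
orientation: [-179.5, -0.3, 105.5]
force: [-0.3, 0.1, 0.3]
gripper_width: 0.0597
```

>>> step_arm(plan="-0.3 0 -1.5 0 0.7; -0.8 0 -3.5 0 0.7; -1.2 0 -5.5 0 0.7; -1.2 0 -6 0 0.7; -1.2 0 -6 0 0.7")

```text
time: 33.67
tcp_pos: [0.4015, -0.3158, 0.1933]
orientation: [-179.6, -0.3, 105.5]
force: [-0.4, 0.6, -0.9]
gripper_width: 0.0598
```

```bash
python3 - <<'E'
from h import *
from station import arm
s=arm.snapshot("wrist");s=arm.snapshot("wrist");np.savez("w8.npz",**s)
tops(s,(.28,.5,-.42,-.16),((.0115,.018),(.025,.045)),k=3,one=True)
go((.42,-.14,.20,98));go((.42,-.0,.10,90),start=(.42,-.14,.20,98))
E
```

```text
(0.0115, 0.018) 7746 zmed 0.0153 [ 391.  -286.6] [ 79.3 191.7] 105.4 [39. 51. 72.]
(0.025, 0.045) 8550 zmed 0.0356 [ 394.1 -286.3] [ 42.1 155.4] 105.8 [61. 61. 60.]
t 33.77 tcp [ 0.4007 -0.3151  0.1917] rpy [-179.47   -0.43  105.51] j [-38.  14.  -7.  70.  -0.  36.] F [-0.2  0.6 -0.5] w 0.0601
(0.42, -0.14, 0.2, 98) -> [ 6.54  2.61 -0.31] turn 0.94
(0.42, -0.0, 0.1, 90) -> [5.55 0.78 4.  ] turn 1.0
```

The coarse stone is seated at (394.1, -286.3) mm, heading 105.8°, top at 35.6 mm. Now the iron.

>>> step_arm(plan="1 0.4 -0.2 0.1 0.65; 2.4 0.9 -0.3 0.3 0.65; 3.8 1.5 -0.3 0.5 0.65; 5.2 2.1 -0.3 0.8 0.65; 6.5 2.6 -0.3 0.9 0.65")

```text
time: 34.4
tcp_pos: [0.419, -0.1395, 0.1981]
orientation: [-179.3, -0.4, 98.3]
force: [0.5, -0.4, -0.1]
gripper_width: 0.0558
```

>>> step_arm(plan="1.4 0.2 0.4 0.2 0.65; 3 0.4 1.2 0.4 0.65; 4.5 0.6 2.4 0.7 0.65; 5.5 0.8 3.6 1 0.65; 5.5 0.8 4 1 0.65")

```text
time: 35.02
tcp_pos: [0.4153, 0.0014, 0.0963]
orientation: [-178.9, -0.3, 90.4]
force: [0.9, -0.7, 0.3]
gripper_width: 0.0555
```

```bash
python3 - <<'E'
from h import *
from station import arm
s=arm.snapshot("wrist");s=arm.snapshot("wrist")
tops(s,(.36,.5,-.12,.12),((.0022,.014),),one=True)
go((.425,.0,.0010,90))
E
```

```text
(0.0022, 0.014) 9752 zmed 0.0068 [426.2   1.8] [ 44.1 119.4] 90.4 [ 86.  93. 101.]
t 35.12 tcp [0.4162 0.     0.0974] rpy [-179.01   -0.32   90.38] j [ -0.   9. -28.  54.   0.  89.] F [ 0.2  0.5 -0.4] w 0.0556
(0.425, 0.0, 0.001, 90) -> [-0.03  0.42  3.85] turn 0.05
```

>>> step_arm(plan="0 0.3 1 0.05 0.65; 0.01 0.46 2.4 0.05 0.65; 0.01 0.46 3.3 0.05 0.65; 0.01 0.46 3.7 0.05 0.65; 0.01 0.46 3.75 0.05 0.65")

```text
time: 35.75
tcp_pos: [0.4261, 0.0003, 0.0036]
orientation: [-179.0, -0.3, 89.9]
force: [-0.5, 0.1, -0.0]
gripper_width: 0.0553
```

```bash
python3 - <<'E'
from h import *
go((.426,.001,.0012,90.4))
E
```

```text
t 35.75 tcp [4.261e-01 3.000e-04 3.600e-03] rpy [-178.99   -0.31   89.94] j [ -0.  17. -34.  40.   0.  90.] F [-0.5  0.1 -0. ] w 0.0553
(0.426, 0.001, 0.0012, 90.4) -> [ 0.03 -0.    0.1 ] turn -0.06
```

>>> step_arm(plan="0.03 0 0.05 -0.05 0.65; 0.03 0 0.09 -0.05 0.65; 0.03 0 0.09 -0.05 0.5; 0.03 0 0.09 -0.05 0.3; 0.03 0 0.09 -0.05 0.3", force=50)

```text
time: 36.38
tcp_pos: [0.4261, 0.0011, 0.0022]
orientation: [-179.0, -0.3, 90.4]
force: [-4.7, 0.0, 12.8]
gripper_width: 0.0399
```

>>> step_arm(plan="0 0 0 0 0.3; 0 0 -0.3 0 0.3; 0 0 -1 0 0.3; 0 0 -2 0 0.3; 0 0 -3 0 0.3")

```text
time: 37.0
tcp_pos: [0.4272, 0.0007, 0.0782]
orientation: [-179.0, -0.3, 90.4]
force: [0.6, -1.0, -2.0]
gripper_width: 0.0396
```

```bash
cat >> h.py <<'E'
def iron(s,st):
    from scipy.spatial.transform import Rotation as Ro
    P=cloud(s);R=Ro.from_euler("xyz",st["orientation"],degrees=True).as_matrix()
    Q=(P-st["tcp_pos"])@R*1000
    m=(s["z_map"]>0)&(Q[...,0]>15)&(Q[...,0]<75)&(abs(Q[...,1])<30)&(Q[...,2]>-11)&(Q[...,2]<1)
    q=Q[m];k=m&(Q[...,0]<42)&(abs(Q[...,1])<17)
    c=np.linalg.lstsq(np.c_[P[k][:,:2]-st["tcp_pos"][:2],np.ones(k.sum())],P[k][:,2],rcond=None)[0]
    a=np.radians(st["orientation"][2])
    print("iron: far x",np.percentile(q[:,0],99.7).round(1),"y",np.percentile(q[:,1],[.3,99.7]).round(1),"cap top over TCP mm",(c[2]*1000-st["tcp_pos"][2]*1000).round(2),"slope along/across",round(c[0]*np.cos(a)+c[1]*np.sin(a),4),round(c[0]*np.sin(a)-c[1]*np.cos(a),4))
E
python3 - <<'E'
from h import *
from station import arm
s=arm.snapshot("wrist");s=arm.snapshot("wrist");iron(s,arm.get_state())
go((.41,-.14,.14,98));go((.394,-.286,.09,105.7),start=(.41,-.14,.14,98))
E
```

```text
iron: far x 60.8 y [-21.   22.6] cap top over TCP mm 6.16 slope along/across -0.0023 0.0013
t 37.1 tcp [0.429  0.0007 0.0795] rpy [-179.27   -0.32   90.36] j [ -0.  11. -28.  51.   0.  90.] F [ 0.9  0.6 -1.9] w 0.0388
(0.41, -0.14, 0.14, 98) -> [-5.61 -0.83 -2.44] turn -0.96
(0.394, -0.286, 0.09, 105.7) -> [-5.69 -1.45  2.  ] turn -0.96
```

>>> step_arm(plan="-0.8 -0.1 -1 -0.1 0.3; -2 -0.3 -2 -0.3 0.3; -3.2 -0.5 -2.4 -0.5 0.3; -4.5 -0.7 -2.4 -0.8 0.3; -5.6 -0.8 -2.4 -1 0.3")

```text
time: 37.72
tcp_pos: [0.4101, -0.1407, 0.1383]
orientation: [-179.3, -0.4, 98.4]
force: [0.1, 0.6, -1.9]
gripper_width: 0.0392
```

>>> step_arm(plan="-1.3 -0.3 0 -0.2 0.3; -2.8 -0.7 0.4 -0.4 0.3; -4.3 -1.1 1 -0.7 0.3; -5.5 -1.4 1.7 -1 0.3; -5.7 -1.45 2 -1 0.3")

```text
time: 38.35
tcp_pos: [0.3935, -0.2878, 0.0859]
orientation: [-179.3, -0.6, 106.3]
force: [-0.1, 0.9, -1.9]
gripper_width: 0.039
```

```bash
python3 - <<'E'
from h import *
from station import arm
s=arm.snapshot("wrist");s=arm.snapshot("wrist");st=arm.get_state();iron(s,st);fit(s,st,(.3941,-.2863),105.7)
# stone top (z .033-.038) seen beyond the iron: sides and far edge, tool frame
from scipy.spatial.transform import Rotation as Ro
P=cloud(s);Q=(P-st["tcp_pos"])@Ro.from_euler("xyz",st["orientation"],degrees=True).as_matrix()*1000
m=(s["z_map"]>0)&(P[...,2]>.033)&(P[...,2]<.038)&(Q[...,0]>20)&(Q[...,0]<110)&(abs(Q[...,1])<45)
q=Q[m];print("stone far x centre",np.percentile(q[:,0],99.5)-78,"y",np.percentile(q[:,1],[.5,99.5]),len(q))
go((.3941,-.2863,.0365,105.7))
E
```

```text
iron: far x 59.6 y [-21.4  22.2] cap top over TCP mm 3.86 slope along/across 0.0037 0.0017
base centre in tool x,y: -0.1 0.6 yaw err -0.61
stone far x centre -1.057292795741816 y [-19.01760766  22.32492748] 2834
t 38.45 tcp [ 0.3935 -0.2863  0.0864] rpy [-179.27   -0.65  106.31] j [-36.  16. -20.  55.  -0.  38.] F [ 0.1  1.6 -1.8] w 0.0393
(0.3941, -0.2863, 0.0365, 105.7) -> [-0.03  0.05  1.99] turn 0.08
```

>>> step_arm(plan="-0.02 0.03 0.4 0.08 0.3; -0.02 0.03 1 0.08 0.3; -0.02 0.03 1.5 0.08 0.3; -0.02 0.03 1.75 0.08 0.3; -0.02 0.03 1.82 0.08 0.3")

```text
time: 39.08
tcp_pos: [0.3937, -0.2859, 0.0406]
orientation: [-179.3, -0.7, 105.7]
force: [-0.8, -0.5, -2.0]
gripper_width: 0.0392
```

```bash
python3 - <<'E'
from h import *
from station import arm
s=arm.snapshot("wrist");s=arm.snapshot("wrist");st=arm.get_state();iron(s,st);fit(s,st,(.3941,-.2863),105.7)
go((.3941,-.2863,.037,105.7));cv2.imwrite("pics/w9.png",s["image"])
E
```

```text
iron: far x 60.5 y [-21.1  22.6] cap top over TCP mm 4.38 slope along/across 0.0052 0.0016
base centre in tool x,y: -0.2 0.3 yaw err 0.03
t 39.17 tcp [ 0.3938 -0.2862  0.0409] rpy [-179.27   -0.63  105.67] j [-36.  19. -24.  48.  -0.  38.] F [ 0.1  0.2 -2.1] w 0.0393
(0.3941, -0.2863, 0.037, 105.7) -> [-0.01  0.01  0.16] turn -0.0
```

View pics/w9.png

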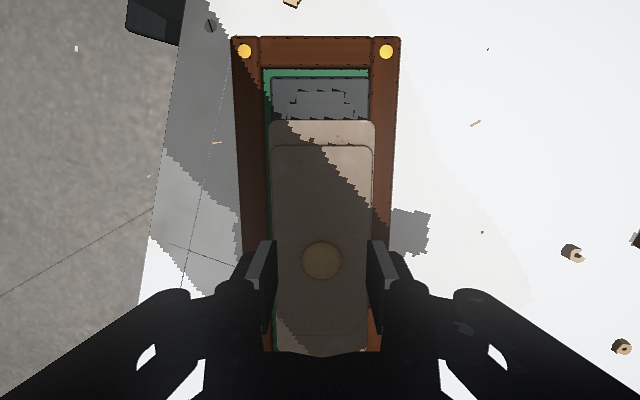

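The iron is centred over the coarse stone and screw side up. I'll lower it gently.

>>> step_arm(plan="0 0 0.04 0 0.3; 0 0 0.08 0 0.3; 0 0 0.11 0 0.3; 0 0 0.13 0 0.3; 0 0 0.13 0 0.3")

```text
time: 39.8
tcp_pos: [0.3938, -0.2862, 0.0377]
orientation: [-179.3, -0.6, 105.7]
force: [-0.0, -0.3, -2.1]
gripper_width: 0.0392
```

```bash
python3 - <<'E'
from h import *
from station import arm
s=arm.snapshot("wrist");st=arm.get_state();iron(s,st)
go((.3941,-.2863,.037,105.7))
E
```

```text
iron: far x 60.6 y [-21.   22.6] cap top over TCP mm 4.64 slope along/across 0.0039 0.003
t 39.85 tcp [ 0.3938 -0.2862  0.0377] rpy [-179.27   -0.63  105.67] j [-36.  19. -24.  48.  -0.  38.] F [ 0.8 -0.7 -1.9] w 0.0392
(0.3941, -0.2863, 0.037, 105.7) -> [-0.01  0.01  0.03] turn -0.0
```

Not in contact yet; continuing down.

>>> step_arm(plan="0 0 0.02 0 0.3; 0 0 0.03 0 0.3; 0 0 0.04 0 0.3; 0 0 0.04 0 0.3; 0 0 0.04 0 0.3")

```text
time: 40.48
tcp_pos: [0.3938, -0.2863, 0.0373]
orientation: [-179.3, -0.6, 105.7]
force: [-2.0, 1.8, 7.6]
gripper_width: 0.0396
```

>>> step_arm(plan="0 0 0 0 0.5; 0 0 0 0 0.6; 0 0 0 0 0.68; 0 0 0 0 0.68; 0 0 -0.6 0 0.68")

```text
time: 41.1
tcp_pos: [0.3933, -0.2859, 0.0516]
orientation: [-179.2, -0.7, 105.7]
force: [0.5, -0.5, 0.4]
gripper_width: 0.0582
```

>>> step_arm(plan="0 0 -1 0 0.7; -0.6 0 -2.5 0 0.7; -1.2 0 -4.5 0 0.7; -1.2 0 -6 0 0.7; -1.2 0 -6 0 0.7")

```text
time: 41.72
tcp_pos: [0.4052, -0.3171, 0.2039]
orientation: [-179.4, -0.5, 105.7]
force: [0.2, 0.0, 0.3]
gripper_width: 0.0594
```

```bash
python3 - <<'E'
from h import *
from station import arm
s=arm.snapshot("wrist");s=arm.snapshot("wrist")
tops(s,(.28,.5,-.42,-.16),((.0115,.018),(.033,.0375),(.0382,.05)),k=3,one=True)
P=cloud(s);m=(s["z_map"]>0)&(P[...,2]>.041)&(P[...,2]<.0445)&(abs(P[...,0]-.394)<.08)&(abs(P[...,1]+.286)<.06)
q=P[m];print("cap slope",np.linalg.lstsq(np.c_[q[:,:2]-[.394,-.286],np.ones(len(q))],q[:,2],rcond=None)[0])
t=arm.snapshot("top");cv2.imwrite("pics/t9.png",t["image"][110:290,170:490])
tops(t,(.28,.75,-.36,.3),((.031,.039),),k=3)
go()
E
```

```text
(0.0115, 0.018) 7178 zmed 0.0153 [ 391.  -286.4] [ 79.2 193.3] 105.5 [39. 50. 70.]
(0.033, 0.0375) 1870 zmed 0.0354 [ 394. -286.] [ 42. 155.] 105.8 [65. 65. 64.]
(0.0382, 0.05) 6218 zmed 0.0418 [ 394.8 -285.6] [ 43.9 118.7] 105.8 [ 86.  96. 106.]
cap slope [ 0.0002857  -0.00024385  0.04210783]
(0.031, 0.039) 724 zmed 0.0346 [649.4 199. ] [66.3 94.3] 102.5 [158. 167. 167.]
(0.031, 0.039) 799 zmed 0.0345 [ 621.5 -170.3] [ 54.2 125.3] 84.2 [ 67.  97. 148.]
(0.031, 0.039) 153 zmed 0.0357 [ 411.9 -338.5] [38.6 39.8] 17.5 [35. 37. 39.]
(0.031, 0.039) 121 zmed 0.035 [ 376.9 -221.5] [27.2 39.4] 23.5 [72. 74. 76.]
t 41.88 tcp [ 0.4035 -0.3156  0.2003] rpy [-179.16   -0.77  105.67] j [-38.  14.  -5.  72.  -0.  36.] F [-0.1 -0.3  0.1] w 0.0596
```

View pics/t9.png

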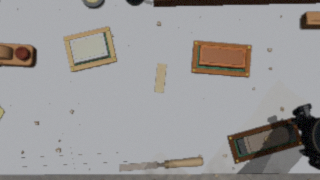

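The top view shows all three stones in their bases, with the iron on the coarse stone at about (265,140) and the arm clear of everything. I'll hand the job in.

```bash
python3 -c "
from station import arm
print(arm.job_done())"
```

```text
the job is handed in; nothing more can be done
None
```

I took the pile apart, seated each stone in its own base and laid the plane iron flat on the coarse stone. The job was handed in at about 42 s of the 136 s allowed, with the gripper about 0.16 m above the coarse base and touching nothing.

The iron waited on clear_bench while I moved the fine, medium and coarse stones in that order. Everything was lowered to contact before release, or to within a fraction of a millimetre of it. The most wrist force I saw was about 23 N, read at the end of each move.

Last checks from the wrist camera:

| Item | Height of top | Offset from centre of base (or stone) | Turn off its line |
|---|---|---|---|
| Fine stone | 35.6 mm | 0.6 mm | 0.3° |
| Medium stone | 35.6 mm | 2.8 mm | 0° |
| Coarse stone | 35.4 mm | 3.0 mm | 0.3° |
| Plane iron | cap 42.1 mm | 0.9 mm from the stone's centre | 0° |

- **Seating:** a fully seated stone's top should be at 35 mm. The camera also read the rims about 0.3 mm high, so all three are fully seated. The medium and coarse stones sit off-centre, but within the 4.5 mm of play.
- **Iron:** the cap's slope was under 0.001, so the iron lies flat. The brass screw faces up.
- **Disagreements:** the top camera placed things up to 2 mm from the wrist camera, which is within its calibration. While gripping, the gripper read 2 to 5 mm less than the true widths of the iron and the stones, but all of them lifted securely.

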